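# Refill the marked parts bin with locating balls

## Task

Slide the white cover of the parts box by its orange tab all the way off the bin that has the purple tag, then pour all six steel balls from the cup into that bin, from close above it so that none drops hard or lands elsewhere. Stand the cup upright again, wholly on its green mat, leave the purple bin open, and leave everything else on the bench where it is.

Things in the scene. Friction and masses are not known exactly. Their poses are not given: they have to be found in the camera images.
- bin: open grey plastic parts box, fixed to the table, 130 (x) x 250 (y) x 60 mm high, walls and floor 5 mm; a middle wall splits it into two square bins, centres at y = +62 and -62 mm, each about 120 x 117 mm inside. Origin: centre of its underside, z up
- cover (a joint): position of the white sliding cover (130 x 122 mm plate, 4 mm thick, upper face 64 mm above the table) that runs along the top of the parts box: 0 = at the -y end of the box, covering only the -y bin; 0.12 = at the +y end, covering only the +y bin. It stays where it is left
- cover_grip (a point): the orange upright grip tab in the middle of the cover: 36 mm along the box's x, 14 mm thick along the box's y (the sliding direction), rising from the cover (64 mm) to 100 mm above the table; this point is 88 mm above the table
- purple_tag: purple block, 16 x 90 x 56 mm high, fixed against the box's far (+x) side, in the middle of one bin: it marks the bin to fill. Origin: centre of its underside, axes as the box's; the middle of the marked bin lies 74 mm to its -x (and at its y within 2 mm). The bin may be either one
- yellow_tag: yellow block of the same size and mounting, marking the other bin
- mat: round green mat, 140 mm across and 2 mm thick, fixed on the table; the cup stands on it at the start. Origin: centre of its underside
- cup: white round cup holding the six balls, 56 mm across at the base, 96 mm at the rim, 58 mm high, wall 3 mm, floor 5 mm, about 140 g. Origin: centre of its underside, z up its axis; a blue straight handle stands out on its -x side
- cup_grip (a point): point to grip on the blue handle's axis, at (-80.6, 0, 92) mm in the cup's frame. The handle is a flat bar 14 mm thick (along the cup's y) and 20 mm wide; it starts at the rim and leans outward, 40 degrees from vertical, along (-0.643, 0, 0.766) in the cup's frame, reaching 30 mm beyond this point; the rim is about 45 mm away. A tool that comes along the handle leans 40 degrees
- cup_lip (a point): the pouring lip: point on the rim across from the handle, at (46.5, 0, 58) mm in the cup's frame
- ball1_center (a point): centre of a steel ball, 16 mm across, 17 g, one of the six in the cup
- ball2_center (a point): centre of a steel ball, 16 mm across, 17 g, one of the six in the cup
- ball3_center (a point): centre of a steel ball, 16 mm across, 17 g, one of the six in the cup
- ball4_center (a point): centre of a steel ball, 16 mm across, 17 g, one of the six in the cup
- ball5_center (a point): centre of a steel ball, 16 mm across, 17 g, one of the six in the cup
- ball6_center (a point): centre of a steel ball, 16 mm across, 17 g, one of the six in the cup
- tall_stack: bystander: a stack of six black square tiles, 42 x 42 mm and 48 mm high, a white disc on top. Origin: centre of its underside
- short_stack: bystander: a stack of three black square tiles, 42 x 42 mm and 24 mm high. Origin: centre of its underside
- frame: bystander: a flat black square frame, 70 x 70 mm and 10 mm high, 40 mm window. Origin: centre of its underside
- tweezers: bystander: dark steel tweezers lying flat, 120 mm long, 6 mm high. Origin: centre of its underside
- caliper: bystander: a steel caliper with a blue body, lying flat, 200 mm long, 12 mm high. Origin: centre of its underside
- mouse: bystander: a white computer mouse, 100 x 60 mm and 32 mm high. Origin: centre of its underside
Mind the look-alikes: they are no part of the job. Of the things shaped like the purple_tag, the purple one is meant. There is more than one size of the cup; the job needs the larger.

How it is judged:
By the outcome, as a careful person would: the job done as asked, in the order asked, and still so for the second after the job is handed in, with the robot touching nothing.
It also fails if it takes over 66 s, if anything falls off the work surface, if the arm or the gripper's body presses on something with over 40 N, if the wrist force passes 120 N, or if a joint passes its speed limit or range.

## Robot

A 7-joint arm with a two-finger parallel gripper is mounted at the origin on the work surface. World frame = base frame: x ahead of the robot, y to its left, z up, the work surface at z = 0. Lengths are in m, angles in rad, forces in N, time in s.
With the tool pointing down it reaches from about 0.375 to 0.925 m from the base axis. Payload 3.1 kg.
Tool frame: the origin (TCP) lies at the centre of the arm's flange, where the gripper is bolted on; the fingertips stand 173 mm ahead of it and the grasp point (between the pads) lies 155 mm ahead of it; z points along the fingers, y is the line along which they close (so a half turn about z gives the same grasp; the last joint's range is limited). The gripper opens to 85 mm and grips with 20 to 120 N. Pads are 22 mm wide; open, the fingers measure 114 mm over their backs; the gripper's body (76 mm by 85 mm) begins 54 mm behind the grasp point. The pads swing forward as they close: fully open they stand 13 mm farther back than shut.
Start: joints at [1.185, 0.383, 0.044, 1.598, -0.018, 1.161, -0.05], TCP at [0.185, -0.623, 0.405] pointing down, gripper open.
Joint ranges: [-2.61, 2.61], [-0.41, 2.15], [-1.48, 1.57], [0, 2.5], [-1.57, 4.71], [0.05, 1.97], [-2.85, 2.85]. Speed limits (rad/s): [2.79, 2.79, 3.14, 3.14, 3.14, 3.14, 3.14].

## Interface

Orientations are given as a rotation vector (axis times angle).
In Python, from cell import manip gives the robot as it stands. The module is installed in compiled form; this text tells all that it offers.
- The arm moves only by the tool move_arm, never from a script. Its argument "deltas" is a list that holds one entry, the list of rows, each a list of 7 numbers: the turn, a rotation vector about the tool's x, y, z as a fraction of full scale, then the shift along the tool's x, y, z as a fraction of full scale, then the closure, from 0 (fully open) to 1 (shut). A call has 1 to 10 rows; each row shifts and turns the commanded pose from where the row before left it, along the tool's axes as they then stand; what a row does not reach is not made up. Full scale, the value 1, is 30 mm for a shift and 0.08 rad for a turn. A row lasts 1/12 s, in which the tool goes at most 41.7 mm and 7.16 degrees, less where a joint would pass 70% of its speed; a pose out of reach is approached as far as the arm can. A call with a number of a shift or a turn outside -1 to 1 is refused whole. A call with a gripper value outside its range is refused whole. The fingers move at their own pace and stop on an object; "squeeze" is the grip in N (left out, the last holds). Time passes only in rows, so rows that do not move let the fingers close. It gives the time, the measured TCP pose, the force, the opening and the grip force at its end, in the units of the state.
- manip.sense(): the state, without advancing time (a new reading comes with each control period).
- manip.snapshot(name): name is "scene" or "side" or "wrist"; returns a dict with "image" (420x560x3 uint8, red, green, blue), "depth" (420x560 float32, m along the optical axis (not along the pixel's ray), 0 where there is no reading), "camera_matrix" (3x3 intrinsics, pixels), "T" (4x4, takes a point from camera to world coordinates). Camera axes: x right, y up, looking along -z (the intrinsics and any distortion apply to the point x, -y, -z); pixel columns grow to the right and rows downward; lengths in m; the calibration is good to about 2 mm. A picture is of the moment at which its call begins.
- manip.job_done(): hands the job in; it is judged then, once.
The state is a dict: "time_s": time; "joint_pos": joint angles; "joint_vel": joint speeds; "joint_torque": joint torques, N m; "ee_pos": TCP position; "orientation": TCP orientation; "wrist_force": force on the tool from outside, world axes, zero at the start; "torque": the same for the moment, N m; "opening": opening from 0.0 (shut) to 1.0 (fully open); "grasp_force": force on a finger pad.
Only numpy, scipy, OpenCV 4.12 (cv2) and the standard library are available. Lean on these libraries where they do the work, as an engineer would, in place of code of your own. Each camera call takes 0.05 s, during which the arm holds its last target. There are 200 camera calls.

## Working session

There is one attempt and no reset: what is moved stays moved. The work goes in short steps, Python scripts to look and compute and a tool call to move; the robot and the scene stay as the last step left them, time stands still between calls to the robot, and variables do not carry over. Pictures are saved under pics/ and viewed, at most 11 in all, crops included, and the job is handed in when it is done.

Besides the shell and the picture viewer there is one more tool, called after ">>>" as name(argument=value, ...) on one line, values as JSON. move_arm: Moves the arm, as the interface text tells. Shift numbers are shares of 30 mm and turn numbers shares of 0.08 rad, none past 1 either way. Its arguments: {"type":"object","properties":{"deltas":{"type":"array","items":{"type":"array","items":{"type":"array","items":{"type":"number","minimum":-1,"maximum":1}}}},"squeeze":{"type":"number"}},"required":["deltas"]}

```bash
mkdir -p pics
cat > h.py <<'E'
import numpy as np, cv2
from cell import manip
from scipy.spatial.transform import Rotation as R
def cloud(s):
    K=s["camera_matrix"];d=s["depth"];v,u=np.mgrid[:d.shape[0],:d.shape[1]]
    x=(u-K[0,2])/K[0,0]*d;y=(v-K[1,2])/K[1,1]*d
    P=np.stack([x,-y,-d],-1)@s["T"][:3,:3].T+s["T"][:3,3]
    P[d==0]=np.nan
    return P
def snap(n,f=None):
    s=manip.snapshot(n)
    if f: cv2.imwrite("pics/"+f,s["image"][...,::-1]); np.savez("pics/"+f[:-4]+".npz",**s)
    return s
E
python3 - <<'E'
from h import *
for n in("scene","side"):
    s=snap(n,n+"0.png");print(s["T"].round(3).tolist(),s["camera_matrix"].round(1).tolist())
a=[cv2.imread(f"pics/{n}0.png") for n in("scene","side")]
print(manip.sense())
E
```

```text
[[-0.7, -0.548, 0.458, 1.117], [0.714, -0.522, 0.466, 0.533], [-0.017, 0.654, 0.757, 1.002], [0.0, 0.0, 0.0, 1.0]] [[461.9, 0.0, 283.8], [0.0, 461.9, 212.1], [0.0, 0.0, 1.0]]
[[-0.984, 0.143, -0.105, 0.459], [-0.177, -0.73, 0.66, 0.718], [0.017, 0.668, 0.744, 0.947], [0.0, 0.0, 0.0, 1.0]] [[453.5, 0.0, 277.7], [0.0, 453.5, 212.7], [0.0, 0.0, 1.0]]
{'time_s': 0.1, 'joint_pos': array([ 1.18519119,  0.38373136,  0.04382314,  1.59943931, -0.01789775,
        1.16118463, -0.04988588]), 'joint_vel': array([-7.92357600e-04, -3.88618586e-04, -9.12365884e-04, -4.65619398e-03,
        2.23671378e-04,  1.92662957e-05, -1.30566577e-03]), 'joint_torque': array([ 2.96103804e-03, -4.34728897e+01,  1.02950033e+00, -2.50453949e+01,
        1.08915952e-02,  5.49923483e-03,  1.80354061e-05]), 'ee_pos': array([ 0.18440014, -0.62282696,  0.40341584]), 'orientation': array([-3.10679491e+00, -4.50357308e-01,  7.19893293e-04]), 'wrist_force': array([-1.30715059,  0.59417493, -0.29470684]), 'torque': array([ 0.0072019 ,  0.02441431, -0.02677243]), 'grasp_force': 0.0, 'opening': 1.0054339197819686}
```

View pics/scene0.png

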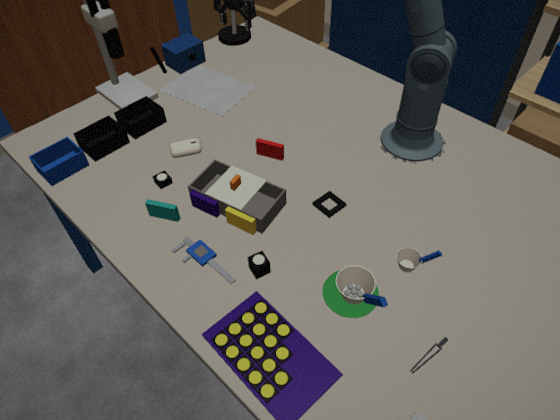

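View pics/side0.png

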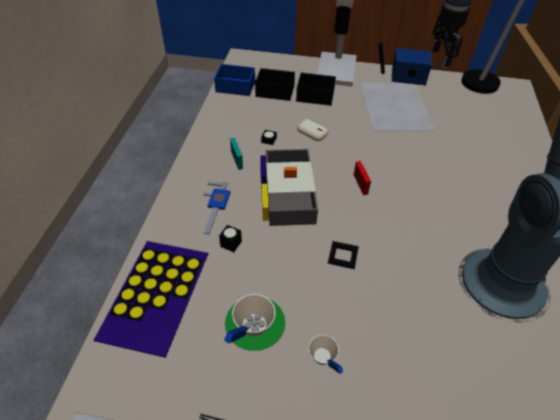

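The scene view shows the parts box at (237,193) with the orange tab at (235,182), the purple tag at (205,203) and the yellow tag at (241,220). The large cup is on its mat at (355,285), with its handle end at (375,300). 

Look-alikes:
- **Tags:** teal (162,210), red (270,149) and yellow. I choose purple (205,203), against the box.
- **Cup:** a small one at (408,260). I choose the larger one on the mat.

In the side view the cover sits mid-box and must slide towards yellow.

```bash
cat > meas.py <<'E'
from h import *
def stats(name,n,roi,cond,zr):
    s=np.load(f"pics/{n}0.npz");P=cloud(s);hsv=cv2.cvtColor(s["image"],cv2.COLOR_RGB2HSV)
    m=np.zeros(P.shape[:2],bool);m[roi[1]:roi[3],roi[0]:roi[2]]=1
    m&=cond(*[hsv[...,i].astype(int) for i in range(3)])&(P[...,2]>zr[0])&(P[...,2]<zr[1])
    p=P[m]
    if len(p)<5: print(name,n,"few",len(p));return None
    (c,wh,a)=cv2.minAreaRect((p[:,:2]*1000).astype(np.float32))
    print(name,n,len(p),"med",np.median(p,0).round(4),"z",np.percentile(p[:,2],[2,98]).round(4),"rect",np.round(c,1),np.round(wh,1),round(a,1))
    return p
A=lambda h,s,v:h>=0
for n,rb,rc in(("scene",(180,135,300,240),(315,260,400,320)),("side",(250,140,330,235),(215,285,300,350))):
    stats("orange",n,rb,lambda h,s,v:(h<16)&(s>150)&(v>90),(.06,.12))
    stats("orangetop",n,rb,lambda h,s,v:(h<16)&(s>150)&(v>90),(.096,.12))
    stats("purple",n,rb,lambda h,s,v:(h>115)&(h<140)&(s>100),(.05,.062))
    stats("yellow",n,rb,lambda h,s,v:(h>18)&(h<35)&(s>120),(.05,.062))
    stats("boxtop",n,rb,lambda h,s,v:(s<60),(.054,.067))
    stats("cover",n,rb,lambda h,s,v:(s<70)&(v>130),(.06,.068))
    stats("mat",n,rc,lambda h,s,v:(h>45)&(h<80)&(s>120),(-.01,.01))
    stats("handle",n,rc,lambda h,s,v:(h>95)&(h<125)&(s>150),(.06,.16))
    stats("rim",n,rc,lambda h,s,v:(s<80),(.055,.064))
E
python3 meas.py
python3 - <<'E'
import cv2
a=cv2.imread('pics/scene0.png');b=cv2.imread('pics/side0.png')
f=lambda i,x,y:cv2.resize(i[y:y+100,x:x+130],(390,300),interpolation=cv2.INTER_CUBIC)
cv2.imwrite('pics/crop0.png',cv2.vconcat([cv2.hconcat([f(a,180,140),f(b,230,140)]),cv2.hconcat([f(a,310,240),f(b,190,270)])]))
E
```

```text
orange scene 52 med [ 0.576  -0.2085  0.0958] z [0.07   0.0984] rect [ 486.5 -243.6] [226.9  17.9] 21.3
orangetop scene 23 med [ 0.5786 -0.2077  0.0972] z [0.0961 0.099 ] rect [ 577.1 -208.5] [32.4 10.2] 15.4
purple scene 192 med [ 0.661  -0.2505  0.0556] z [0.0503 0.0596] rect [ 661.6 -254.8] [22.6 97.3] 14.5
yellow scene 216 med [ 0.6326 -0.1313  0.0559] z [0.0507 0.0602] rect [ 632.8 -133.2] [20.8 93.9] 13.3
boxtop scene 1650 med [ 0.5826 -0.203   0.0633] z [0.0551 0.0667] rect [ 581.6 -209.1] [145.8 254.6] 13.9
cover scene 1229 med [ 0.5813 -0.2044  0.0642] z [0.0608 0.0676] rect [ 574.7 -211.7] [131.  127.7] 14.0
mat scene 903 med [0.6181 0.2222 0.0023] z [-0.0015  0.0061] rect [598.2 222.8] [112.7 134.2] 17.9
handle scene 188 med [0.6136 0.3015 0.1008] z [0.0623 0.1218] rect [610.  296.6] [64.4 14.5] 73.9
rim scene 205 med [0.5705 0.219  0.0592] z [0.0553 0.0627] rect [586.4 226.3] [93.1 94.8] 83.3
orange side 53 med [ 0.5729 -0.2047  0.0932] z [0.0842 0.0975] rect [ 574.7 -208.7] [30.9 18. ] 16.0
orangetop side 9 med [ 0.5729 -0.2041  0.0965] z [0.096  0.0976] rect [ 574.9 -205.3] [26.6 10.8] 18.0
purple side 99 med [ 0.6591 -0.2448  0.0548] z [0.0517 0.0584] rect [ 659.7 -247.8] [11.8 91.7] 11.5
yellow side 143 med [ 0.6308 -0.1241  0.0549] z [0.051  0.0584] rect [ 630.4 -129.8] [16.4 91.1] 11.5
boxtop side 1586 med [ 0.572  -0.196   0.0625] z [0.0548 0.0663] rect [ 583.1 -207. ] [147.  258.4] 13.7
cover side 1159 med [ 0.5717 -0.1987  0.0633] z [0.0603 0.0668] rect [ 574.3 -208.3] [129.3 125.4] 13.7
mat side 970 med [0.557  0.2502 0.0018] z [-0.0016  0.0049] rect [580.6 233.5] [135.4 114.7] 20.0
handle side 192 med [0.6051 0.308  0.1018] z [0.063  0.1223] rect [605.3 300.3] [66.4 13. ] 72.0
rim side 229 med [0.586  0.2118 0.0585] z [0.0553 0.0624] rect [584.5 228.8] [92.8 94.3] 66.4
```

View pics/crop0.png

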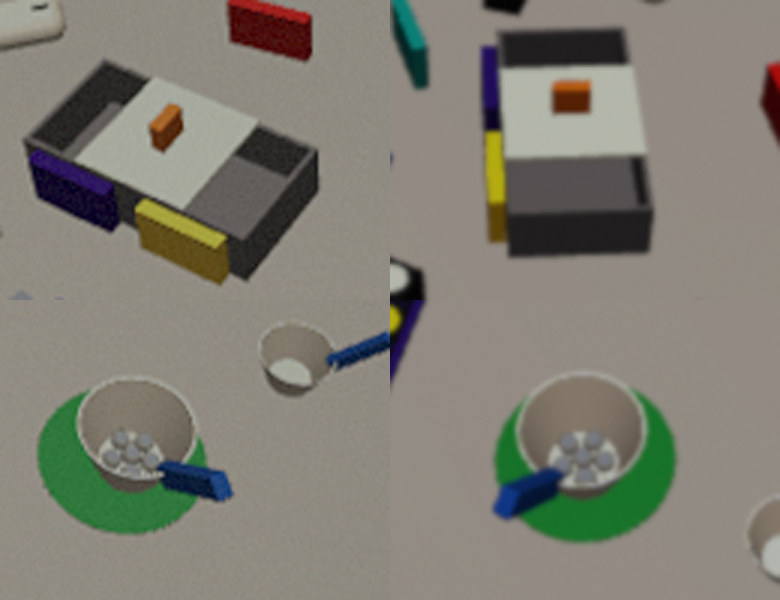

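```bash
cat >> h.py <<'E'
def go(p,Rt,cur=None):
    """turn (units of .08 rad, tool axes) then shift (units of 30 mm, in the NEW tool axes)"""
    if cur is None:
        s=manip.sense();cur=(s["ee_pos"],R.from_rotvec(s["orientation"]))
    t=(cur[1].inv()*Rt).as_rotvec()/.08; d=Rt.inv().apply(np.array(p)-cur[0])/.03
    print("turn",t.round(2),"shift",d.round(2)); return np.array(p),Rt
def down(yaw): # tool x at world bearing yaw(deg), z down
    a=np.radians(yaw);x=[np.cos(a),np.sin(a),0];z=[0,0,-1];return R.from_matrix(np.c_[x,np.cross(z,x),z])
E
python3 - <<'E'
from h import *
c=go([.5755,-.209,.33],down(13.7)); c=go([.5755,-.209,.245],down(13.7),c)
c=go(c[0]+.062*np.array([-.237,.972,0]),c[1],c)
E
```

```text
turn [-0.03  0.    0.61] shift [ 15.93 -10.31   2.45]
turn [0. 0. 0.] shift [0.   0.   2.83]
turn [0. 0. 0.] shift [-0.   -2.07  0.  ]
```

>>> move_arm(deltas=[[[0,0,0.61,0.3,-0.2,0,0],[0,0,0,0.6,-0.4,0.1,0],[0,0,0,1,-0.65,0.15,0],[0,0,0,1,-0.65,0.15,0],[0,0,0,1,-0.65,0.15,0],[0,0,0,1,-0.65,0.15,0],[0,0,0,1,-0.65,0.15,0],[0,0,0,1,-0.65,0.15,0],[0,0,0,1,-0.65,0.15,0],[0,0,0,1,-0.65,0.15,0]]])

```text
time_s: 0.93
ee_pos: [0.403, -0.389, 0.365]
orientation: [-3.119, -0.374, 0.001]
wrist_force: [0.9, 0.2, 0.7]
opening: 1.003
grasp_force: 0.0
```

>>> move_arm(deltas=[[[0,0,0,1,-0.65,0.15,0],[0,0,0,1,-0.65,0.15,0],[0,0,0,1,-0.65,0.15,0],[0,0,0,1,-0.65,0.15,0],[0,0,0,1,-0.65,0.15,0],[0,0,0,1,-0.65,0.15,0],[0,0,0,0.7,-0.4,0.1,0],[0,0,0,0.3,-0.2,0,0],[0,0,0,0,0,0,0],[0,0,0,0,0,0,0]]])

```text
time_s: 1.77
ee_pos: [0.5738, -0.2105, 0.3353]
orientation: [3.119, 0.375, -0.003]
wrist_force: [-1.0, 0.1, 0.5]
opening: 1.003
grasp_force: 0.0
```

Run:
```python
from h import *
s=manip.sense();print(s["joint_pos"].round(3),s["ee_pos"].round(4),s["time_s"])
c=go([.5755,-.209,.245],down(13.7))
```

```text
[ 0.466  0.392 -0.224  1.747  0.101  1.016 -1.127] [ 0.5738 -0.2105  0.3353] 1.7667
turn [0.   0.02 0.  ] shift [ 0.07 -0.03  3.01]
```

>>> move_arm(deltas=[[[0,0,0,0.07,-0.03,0.3,0],[0,0,0,0,0,0.6,0],[0,0,0,0,0,0.7,0],[0,0,0,0,0,0.6,0],[0,0,0,0,0,0.5,0],[0,0,0,0,0,0.3,0],[0,0,0,0,0,0,0.5],[0,0,0,0,0,0,1],[0,0,0,0,0,0,1],[0,0,0,0,0,0,1]]], squeeze=40)

```text
time_s: 2.6
ee_pos: [0.5768, -0.209, 0.2472]
orientation: [3.118, 0.373, 0.004]
wrist_force: [0.8, 0.0, -0.0]
opening: 0.457
grasp_force: 0.0
```

>>> move_arm(deltas=[[[0,0,0,0,0,0,1],[0,0,0,0,0,0,1],[0,0,0,0,0,0,1]]])

```text
time_s: 2.85
ee_pos: [0.5768, -0.2086, 0.2469]
orientation: [3.118, 0.374, 0.003]
wrist_force: [-0.1, -0.6, 3.5]
opening: 0.156
grasp_force: 42.8
```

Gripped (opening 0.156 ≈ 13 mm). Slide to +y.

>>> move_arm(deltas=[[[0,0,0,0,-0.1,0,1],[0,0,0,0,-0.25,0,1],[0,0,0,0,-0.35,0,1],[0,0,0,0,-0.35,0,1],[0,0,0,0,-0.35,0,1],[0,0,0,0,-0.3,0,1],[0,0,0,0,-0.2,0,1],[0,0,0,0,-0.05,0,1],[0,0,0,0,0,0,1]]])

```text
time_s: 3.6
ee_pos: [0.5628, -0.1506, 0.2468]
orientation: [3.118, 0.376, 0.003]
wrist_force: [0.1, -1.3, 6.7]
opening: 0.154
grasp_force: 43.3
```

```bash
python3 - <<'E'
from h import *
s=manip.sense();print(s["joint_pos"].round(3),s["ee_pos"].round(4),s["wrist_force"].round(1))
for n in("scene","side"): snap(n,n+"1.png")
E
cat > m1.py <<'E'
from h import *
import sys
for n,r in(("scene",(170,130,310,250)),("side",(235,130,345,245))):
    s=np.load(f"pics/{n}{sys.argv[1]}.npz");P=cloud(s);hsv=cv2.cvtColor(s["image"],cv2.COLOR_RGB2HSV)
    m=np.zeros(P.shape[:2],bool);m[r[1]:r[3],r[0]:r[2]]=1
    m&=(hsv[...,1]<70)&(hsv[...,2]>120)&(P[...,2]>.06)&(P[...,2]<.068)
    q=(P[m][:,:2]-[.5745,-.2095])@np.array([[.972,-.235],[.235,.972]])
    print(n,m.sum(),np.percentile(q,[1,50,99],axis=0).round(4).tolist())
E
python3 m1.py 0;python3 m1.py 1
```

```text
[ 0.381  0.458 -0.229  1.87   0.137  0.827 -1.25 ] [ 0.5628 -0.1506  0.2468] [ 0.1 -1.3  6.7]
scene 1255 [[-0.0635, -0.0638], [0.0077, 0.0049], [0.0638, 0.0581]]
side 1182 [[-0.063, -0.0598], [0.0015, 0.0112], [0.0638, 0.0613]]
scene 1111 [[-0.0618, -0.0035], [0.0184, 0.0753], [0.0649, 0.1197]]
side 1249 [[-0.063, 0.0019], [0.0054, 0.0746], [0.0641, 0.1227]]
```

>>> move_arm(deltas=[[[0,0,0,0,-0.05,0,1],[0,0,0,0,-0.05,0,1],[0,0,0,0,-0.05,0,1],[0,0,0,0,0,0,1]]])

```text
time_s: 4.03
ee_pos: [0.5623, -0.1498, 0.2469]
orientation: [3.114, 0.372, 0.007]
wrist_force: [3.1, -7.7, 3.4]
opening: 0.153
grasp_force: 42.8
```

>>> move_arm(deltas=[[[0,0,0,0,0.1,0,0],[0,0,0,0,0,0,0],[0,0,0,0,0,0,0],[0,0,0,0,0,0,0],[0,0,0,0,0,-0.4,0],[0,0,0,0,0,-0.8,0],[0,0,0,0,0,-1,0],[0,0,0,0,0,-1,0],[0,0,0,0,0,-1,0],[0,0,0,0,0,-0.5,0]]])

```text
time_s: 4.87
ee_pos: [0.563, -0.1495, 0.3919]
orientation: [3.117, 0.376, 0.01]
wrist_force: [1.3, 0.0, 0.4]
opening: 0.998
grasp_force: 0.0
```

```bash
cat >> h.py <<'E'
def cupframe(d,tilt=0): # cup rotation: +x at bearing d(deg), tipped by tilt(deg) about its y towards +x
    return R.from_euler("ZY",[d,tilt],degrees=True)
TC=R.from_matrix(np.c_[np.cross([0,1,0],[.643,0,-.766]),[0,1,0],[.643,0,-.766]]) # tool in cup frame
LIP=np.array([.0465,0,.058]);GRIP=np.array([-.0806,0,.092]);TCPC=GRIP-.155*np.array([.643,0,-.766])
def toolpose(Rc,p,at): # tool pose putting cup-frame point `at` on world p
    return np.array(p)+Rc.apply(TCPC-at),Rc*TC
E
python3 - <<'E'
from h import *
s=manip.sense();print(s["joint_pos"].round(3),s["ee_pos"].round(4),s["opening"])
Rc=cupframe(-107.3)
p,Rt=toolpose(Rc,[.5855,.2275,.002],np.zeros(3));z=Rt.as_matrix()[:,2]
print(p,Rt.as_matrix().round(2).tolist())
c=go(p-.1*z+[0,0,.05],Rt); go(p-.06*z,Rt,c)
E
```

```text
[ 0.404  0.281 -0.253  1.769  0.078  1.095 -1.206] [ 0.563  -0.1495  0.3919] 0.9980945733095166
[0.63910628 0.39960996 0.21273   ] [[0.23, 0.95, -0.19], [0.73, -0.3, -0.61], [-0.64, -0.0, -0.77]]
turn [ -4.42  -7.98 -12.34] shift [ 16.73  -3.02 -11.76]
turn [0. 0. 0.] shift [1.07 0.   2.61]
```

Run:
```python
from h import *
s=manip.sense();Rc=cupframe(-107.3)
p,Rt=toolpose(Rc,[.5855,.2275,.002],np.zeros(3));z=Rt.as_matrix()[:,2]
q=p-.1*z+[0,0,.05]
c=go(q,R.from_rotvec(s["orientation"])); go(q,Rt,c)
```

```text
turn [0. 0. 0.] shift [  7.91 -19.02   1.75]
turn [ -4.42  -7.98 -12.34] shift [0. 0. 0.]
```

>>> move_arm(deltas=[[[0,0,0,0.18,-0.5,0.05,0],[0,0,0,0.42,-1,0.09,0],[0,0,0,0.42,-1,0.09,0],[0,0,0,0.42,-1,0.09,0],[0,0,0,0.42,-1,0.09,0],[0,0,0,0.42,-1,0.09,0],[0,0,0,0.42,-1,0.09,0],[0,0,0,0.42,-1,0.09,0],[0,0,0,0.42,-1,0.09,0],[0,0,0,0.42,-1,0.09,0]]])

```text
time_s: 5.7
ee_pos: [0.6095, 0.157, 0.3616]
orientation: [-3.119, -0.376, -0.0]
wrist_force: [0.2, 0.0, -0.2]
opening: 1.003
grasp_force: 0.0
```

>>> move_arm(deltas=[[[0,0,0,0.42,-1,0.09,0],[0,0,0,0.42,-1,0.09,0],[0,0,0,0.42,-1,0.09,0],[0,0,0,0.42,-1,0.09,0],[0,0,0,0.42,-1,0.09,0],[0,0,0,0.42,-1,0.09,0],[0,0,0,0.42,-1,0.09,0],[0,0,0,0.42,-1,0.09,0],[0,0,0,0.42,-1,0.09,0],[0,0,0,0.18,-0.5,0.05,0]]])

```text
time_s: 6.53
ee_pos: [0.6555, 0.4654, 0.335]
orientation: [-3.114, -0.382, 0.003]
wrist_force: [-0.7, 0.5, -0.2]
opening: 0.998
grasp_force: 0.0
```

>>> move_arm(deltas=[[[-0.22,-0.4,-0.62,0,0,0,0],[-0.22,-0.4,-0.62,0,0,0,0],[-0.22,-0.4,-0.62,0,0,0,0],[-0.22,-0.4,-0.62,0,0,0,0],[-0.22,-0.4,-0.62,0,0,0,0],[-0.22,-0.4,-0.62,0,0,0,0],[-0.22,-0.4,-0.62,0,0,0,0],[-0.22,-0.4,-0.62,0,0,0,0],[-0.22,-0.4,-0.62,0,0,0,0],[-0.22,-0.4,-0.62,0,0,0,0]]])

```text
time_s: 7.37
ee_pos: [0.6575, 0.4602, 0.3357]
orientation: [2.701, 1.053, -0.433]
wrist_force: [-0.5, 0.8, 0.1]
opening: 0.999
grasp_force: 0.0
```

Run:
```python
from h import *
s=manip.sense();print(s["joint_pos"].round(3),s["ee_pos"].round(4))
Rc=cupframe(-107.3)
p,Rt=toolpose(Rc,[.5855,.2275,.002],np.zeros(3));z=Rt.as_matrix()[:,2]
c=go(p-.1*z+[0,0,.05],Rt)
```

```text
[-0.48   0.879 -0.409  1.01   0.378  1.667 -1.668] [0.6575 0.4602 0.3357]
turn [-2.28 -3.94 -6.07] shift [-0.05  0.02 -0.11]
```

>>> move_arm(deltas=[[[-0.23,-0.4,-0.61,0,0,0,0],[-0.23,-0.4,-0.61,0,0,0,0],[-0.23,-0.4,-0.61,0,0,0,0],[-0.23,-0.4,-0.61,0,0,0,0],[-0.23,-0.4,-0.61,0,0,0,0],[-0.23,-0.4,-0.61,0,0,0,0],[-0.23,-0.4,-0.61,0,0,0,0],[-0.23,-0.4,-0.61,0,0,0,0],[-0.23,-0.4,-0.61,0,0,0,0],[-0.2,-0.35,-0.6,0,0,0,0]]])

```text
time_s: 8.2
ee_pos: [0.6575, 0.4603, 0.3354]
orientation: [2.112, 1.557, -0.773]
wrist_force: [0.2, 0.2, -0.8]
opening: 1.0
grasp_force: 0.0
```

Run:
```python
from h import *
s=manip.sense();print(s["joint_pos"].round(3),s["ee_pos"].round(4))
Rc=cupframe(-107.3)
p,Rt=toolpose(Rc,[.5855,.2275,.002],np.zeros(3));z=Rt.as_matrix()[:,2]
c=go(p-.1*z+[0,0,.05],Rt);c=go(p-.06*z,Rt);go(p,Rt,c)
snap("wrist","w0.png");snap("side","side2.png")
```

```text
[-0.58   0.952 -0.319  0.913  0.557  1.949 -1.122] [0.6575 0.4603 0.3354]
turn [-0.03  0.01  0.03] shift [-0.06  0.02 -0.12]
turn [-0.03  0.01  0.03] shift [1.01 0.02 2.49]
turn [0. 0. 0.] shift [ 0. -0.  2.]
```

>>> move_arm(deltas=[[[0,0,0,0.1,0,0.3,0],[0,0,0,0.25,0,0.6,0],[0,0,0,0.25,0,0.6,0],[0,0,0,0.25,0,0.6,0],[0,0,0,0.15,0,0.4,0],[0,0,0,0,0,0,0]]])

```text
time_s: 8.8
ee_pos: [0.6497, 0.4337, 0.254]
orientation: [2.113, 1.551, -0.779]
wrist_force: [-0.3, -0.5, -0.7]
opening: 1.0
grasp_force: 0.0
```

Run:
```python
from h import *
s=manip.sense();print(s["joint_pos"].round(3),s["ee_pos"].round(4))
Rc=cupframe(-107.3)
p,Rt=toolpose(Rc,[.5855,.2275,.002],np.zeros(3))
go(p,Rt)
a=snap("wrist","w1.png")["image"];b=snap("side","side3.png")["image"][250:420,150:376]
cv2.imwrite("pics/v1.png",cv2.hconcat([cv2.resize(a,(400,300)),cv2.resize(b,(400,300))])[...,::-1])
```

```text
[-0.545  0.975 -0.32   1.048  0.559  1.811 -1.176] [0.6497 0.4337 0.254 ]
turn [-0.07  0.06 -0.  ] shift [-0.03  0.    1.82]
```

View pics/v1.png

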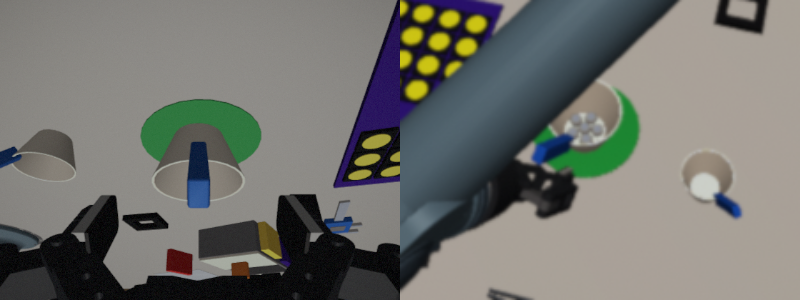

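The wrist view shows the handle at (199,175), centred between the fingers (95 and 297), so I can move in and grip.

>>> move_arm(deltas=[[[0,0,0,0,0,0.3,0],[0,0,0,0,0,0.5,0],[0,0,0,0,0,0.5,0],[0,0,0,0,0,0.4,0],[0,0,0,0,0,0.13,0],[0,0,0,0,0,0,0.5],[0,0,0,0,0,0,0.7],[0,0,0,0,0,0,0.75],[0,0,0,0,0,0,0.8],[0,0,0,0,0,0,0.85]]], squeeze=110)

```text
time_s: 9.73
ee_pos: [0.6398, 0.4031, 0.2171]
orientation: [2.116, 1.554, -0.768]
wrist_force: [0.3, 0.5, 0.2]
opening: 0.303
grasp_force: 0.0
```

>>> move_arm(deltas=[[[0,0,0,0,0,0,0.9],[0,0,0,0,0,0,1],[0,0,0,0,0,0,1],[0,0,0,0,0,0,1]]])

```text
time_s: 10.07
ee_pos: [0.6398, 0.4029, 0.217]
orientation: [2.116, 1.554, -0.768]
wrist_force: [0.8, 2.7, 2.0]
opening: 0.146
grasp_force: 107.0
```

Run:
```python
from h import *
s=manip.sense();print({k:np.round(v,3) for k,v in s.items()})
p,Rt=toolpose(cupframe(-107.3),[.5855,.2275,.002],np.zeros(3));go(p,Rt)
print(R.from_rotvec(s["orientation"]).inv().apply([0,0,1]))
```

```text
{'time_s': np.float64(10.067), 'joint_pos': array([-0.509,  0.96 , -0.32 ,  1.159,  0.567,  1.712, -1.2  ]), 'joint_vel': array([-0.001, -0.002, -0.   ,  0.001, -0.001, -0.   ,  0.   ]), 'joint_torque': array([ 1.0140e+00, -5.9779e+01, -3.1820e+00, -1.9649e+01,  8.2400e-01,
        2.1850e+00,  1.0000e-03]), 'ee_pos': array([0.64 , 0.403, 0.217]), 'orientation': array([ 2.116,  1.554, -0.768]), 'wrist_force': array([0.756, 2.711, 1.977]), 'torque': array([ 0.666, -0.195,  0.022]), 'grasp_force': np.float64(106.999), 'opening': np.float64(0.146)}
turn [-0.01 -0.03 -0.02] shift [0.01 0.01 0.18]
[-6.41187805e-01  2.66075619e-05 -7.67383996e-01]
```

```bash
cat >> h.py <<'E'
TCPC=TCPC-.0054*np.array([.643,0,-.766])
def cupnow():
    s=manip.sense();Rt=R.from_rotvec(s["orientation"]);Rc=Rt*TC.inv();return Rc,s["ee_pos"]-Rc.apply(TCPC)
def rows(wps,close=1):
    """wps: (d,tilt,cup-frame ref point,world pos); one row between each"""
    P=[toolpose(cupframe(a,b),w,r) for a,b,r,w in wps]
    s=manip.sense();P=[(s["ee_pos"],R.from_rotvec(s["orientation"]))]+P;out=[]
    for (p,q),(p2,q2) in zip(P,P[1:]):
        out.append(np.r_[(q.inv()*q2).as_rotvec()/.08,q.inv().apply(p2-p)/.03,close].round(2).tolist())
    print("rmax",max(np.hypot(*p[:2]) for p,_ in P),"maxcmd",np.abs(np.array(out)[:,:6]).max())
    for i in range(0,len(out),10): print(out[i:i+10])
E
python3 - <<'E'
from h import *
s=manip.sense();Rt=R.from_rotvec(s["orientation"]);print((Rt.inv().apply([0,0,.12])/.03).round(2))
Rc,p=cupnow();print(Rc.as_euler("ZYX",degrees=True),p)
E
```

```text
[-2.56  0.   -3.07]
[-1.07403941e+02  1.30509428e-01  1.52450496e-03] [0.58500958 0.22807041 0.00172586]
```

>>> move_arm(deltas=[[[0,0,0,-0.06,0,-0.08,1],[0,0,0,-0.13,0,-0.15,1],[0,0,0,-0.26,0,-0.31,1],[0,0,0,-0.26,0,-0.31,1],[0,0,0,-0.32,0,-0.38,1],[0,0,0,-0.38,0,-0.46,1],[0,0,0,-0.38,0,-0.46,1],[0,0,0,-0.26,0,-0.31,1],[0,0,0,-0.13,0,-0.15,1],[0,0,0,0,0,0,1]]])

```text
time_s: 10.9
ee_pos: [0.6403, 0.4028, 0.3218]
orientation: [2.118, 1.553, -0.763]
wrist_force: [0.2, 0.4, -1.8]
opening: 0.146
grasp_force: 107.5
```

Run:
```python
from h import *
s=manip.sense();print({k:np.round(s[k],3) for k in("time_s","joint_pos","wrist_force","opening","grasp_force")})
Rc,p=cupnow();print(Rc.as_euler("ZYX",degrees=True),p)
snap("scene","scene4.png")
N=34
f=lambda t:(t-np.sin(2*np.pi*t)/(2*np.pi))*.5+.5*t
e0=np.r_[Rc.as_euler("ZYX",degrees=True)[:2],p+Rc.apply(LIP)]
if e0[0]>0:e0[0]-=360
bx=np.array([.972,.235,0])
e1=np.r_[-190,45,np.array([.5885,-.2685,.17])+.02*bx]
W=[]
for t in np.arange(1,N+1)/N:
    e=e0+(e1-e0)*f(t); e[4]+=.03*np.sin(np.pi*f(t)); W.append((e[0],e[1],LIP,e[2:]))
rows(W)
```

```text
{'time_s': np.float64(10.9), 'joint_pos': array([-0.508,  0.855, -0.328,  1.12 ,  0.553,  1.838, -1.144]), 'wrist_force': array([ 0.152,  0.406, -1.811]), 'opening': np.float64(0.146), 'grasp_force': np.float64(107.52)}
[-107.44744617    0.26897971    0.14450559] [0.58606013 0.22833076 0.10611311]
rmax 0.756131511145798 maxcmd 0.89
[[0.18, 0.17, 0.2, -0.33, 0.27, 0.01, 1.0], [0.17, 0.15, 0.21, -0.3, 0.26, 0.06, 1.0], [0.18, 0.16, 0.23, -0.32, 0.28, 0.07, 1.0], [0.19, 0.17, 0.25, -0.35, 0.3, 0.07, 1.0], [0.21, 0.19, 0.28, -0.38, 0.34, 0.07, 1.0], [0.23, 0.21, 0.32, -0.43, 0.38, 0.07, 1.0], [0.25, 0.24, 0.36, -0.47, 0.43, 0.07, 1.0], [0.26, 0.26, 0.4, -0.52, 0.48, 0.07, 1.0], [0.28, 0.29, 0.45, -0.56, 0.54, 0.07, 1.0], [0.3, 0.31, 0.5, -0.6, 0.6, 0.07, 1.0]]
[[0.31, 0.34, 0.55, -0.64, 0.66, 0.06, 1.0], [0.31, 0.36, 0.59, -0.67, 0.71, 0.05, 1.0], [0.31, 0.38, 0.64, -0.68, 0.77, 0.05, 1.0], [0.3, 0.4, 0.68, -0.69, 0.81, 0.04, 1.0], [0.29, 0.42, 0.71, -0.68, 0.85, 0.03, 1.0], [0.27, 0.42, 0.74, -0.67, 0.88, 0.02, 1.0], [0.25, 0.43, 0.75, -0.64, 0.89, 0.01, 1.0], [0.22, 0.43, 0.76, -0.6, 0.89, 0.01, 1.0], [0.2, 0.42, 0.76, -0.55, 0.88, 0.01, 1.0], [0.17, 0.42, 0.75, -0.5, 0.86, 0.01, 1.0]]
[[0.14, 0.4, 0.73, -0.45, 0.83, 0.01, 1.0], [0.11, 0.38, 0.7, -0.4, 0.79, 0.01, 1.0], [0.08, 0.36, 0.66, -0.34, 0.73, 0.01, 1.0], [0.06, 0.34, 0.62, -0.3, 0.68, 0.01, 1.0], [0.04, 0.31, 0.58, -0.25, 0.62, 0.02, 1.0], [0.02, 0.29, 0.53, -0.21, 0.56, 0.02, 1.0], [0.01, 0.26, 0.48, -0.17, 0.5, 0.02, 1.0], [0.0, 0.24, 0.43, -0.14, 0.45, 0.02, 1.0], [-0.01, 0.21, 0.39, -0.12, 0.4, 0.02, 1.0], [-0.01, 0.19, 0.35, -0.1, 0.35, 0.02, 1.0]]
[[-0.01, 0.17, 0.32, -0.08, 0.31, 0.02, 1.0], [-0.02, 0.16, 0.29, -0.07, 0.28, 0.02, 1.0], [-0.02, 0.15, 0.27, -0.06, 0.26, 0.02, 1.0], [-0.02, 0.14, 0.27, -0.06, 0.25, 0.02, 1.0]]
```

>>> move_arm(deltas=[[[0.15,0.15,0.2,-0.3,0.25,0,1],[0.2,0.15,0.2,-0.3,0.25,0.05,1],[0.2,0.15,0.25,-0.3,0.3,0.05,1],[0.2,0.2,0.25,-0.35,0.3,0.05,1],[0.2,0.2,0.3,-0.4,0.35,0.1,1],[0.25,0.2,0.3,-0.45,0.4,0.1,1],[0.25,0.25,0.35,-0.45,0.45,0.1,1],[0.25,0.25,0.4,-0.5,0.5,0.05,1],[0.3,0.3,0.45,-0.55,0.55,0.05,1],[0.3,0.3,0.5,-0.6,0.6,0.05,1]]])

```text
time_s: 11.78
ee_pos: [0.6986, 0.2472, 0.3772]
orientation: [2.516, 1.29, -0.679]
wrist_force: [0.8, -0.2, -3.1]
opening: 0.149
grasp_force: 107.5
```

>>> move_arm(deltas=[[[0.3,0.35,0.55,-0.65,0.65,0.05,1],[0.3,0.35,0.6,-0.65,0.7,0.05,1],[0.3,0.4,0.65,-0.7,0.75,0.05,1],[0.3,0.4,0.7,-0.7,0.8,0.05,1],[0.3,0.4,0.7,-0.7,0.85,0.05,1],[0.25,0.45,0.75,-0.65,0.9,0,1],[0.25,0.45,0.75,-0.65,0.9,0,1],[0.2,0.45,0.75,-0.6,0.9,0,1],[0.2,0.4,0.75,-0.55,0.9,0,1],[0.15,0.4,0.75,-0.5,0.85,0,1]]])

```text
time_s: 12.62
ee_pos: [0.7149, -0.0584, 0.4437]
orientation: [3.04, 0.533, -0.306]
wrist_force: [0.5, -0.7, -2.9]
opening: 0.148
grasp_force: 107.5
```

Run:
```python
from h import *
s=manip.sense();print({k:np.round(s[k],3) for k in("time_s","joint_pos","wrist_force","opening","grasp_force")})
Rc,p=cupnow();print(Rc.as_euler("ZYX",degrees=True),p,p+Rc.apply(LIP))
N=16
e0=np.r_[Rc.as_euler("ZYX",degrees=True)[:2],p+Rc.apply(LIP)]
if e0[0]>0:e0[0]-=360
bx=np.array([.972,.235,0])
e1=np.r_[-190,45,np.array([.5885,-.2685,.17])+.02*bx]
f=lambda t:.35*t+.65*np.sin(np.pi*t/2)
W=[]
for t in np.arange(1,N+1)/N:
    e=e0+(e1-e0)*f(t); W.append((e[0],e[1],LIP,e[2:]))
rows(W)
```

```text
{'time_s': np.float64(12.617), 'joint_pos': array([ 0.138,  0.552, -0.199,  1.28 ,  0.17 ,  1.511, -1.292]), 'wrist_force': array([ 0.488, -0.678, -2.929]), 'opening': np.float64(0.148), 'grasp_force': np.float64(107.49)}
[-159.91125706   28.47428722    0.35143261] [ 0.65988626 -0.07996002  0.1672549 ] [ 0.59540635 -0.10316315  0.19606821]
rmax 0.7172957511722708 maxcmd 0.66
[[0.16, 0.31, 0.5, -0.33, 0.66, 0.04, 1.0], [0.09, 0.31, 0.55, -0.31, 0.62, 0.03, 1.0], [0.08, 0.3, 0.54, -0.29, 0.6, 0.03, 1.0], [0.06, 0.3, 0.53, -0.27, 0.58, 0.02, 1.0], [0.05, 0.29, 0.52, -0.24, 0.56, 0.02, 1.0], [0.04, 0.28, 0.5, -0.22, 0.53, 0.01, 1.0], [0.02, 0.26, 0.48, -0.19, 0.5, 0.01, 1.0], [0.01, 0.25, 0.45, -0.17, 0.47, 0.01, 1.0], [0.0, 0.23, 0.42, -0.15, 0.43, 0.01, 1.0], [-0.0, 0.22, 0.39, -0.13, 0.39, 0.01, 1.0]]
[[-0.01, 0.2, 0.36, -0.11, 0.35, 0.01, 1.0], [-0.01, 0.18, 0.32, -0.09, 0.31, 0.01, 1.0], [-0.02, 0.16, 0.28, -0.07, 0.27, 0.01, 1.0], [-0.02, 0.13, 0.24, -0.06, 0.23, 0.01, 1.0], [-0.02, 0.11, 0.2, -0.05, 0.19, 0.01, 1.0], [-0.01, 0.09, 0.16, -0.03, 0.15, 0.01, 1.0]]
```

>>> move_arm(deltas=[[[0.15,0.3,0.55,-0.35,0.7,0,1],[0.1,0.3,0.55,-0.3,0.65,0,1],[0.1,0.3,0.55,-0.3,0.6,0.05,1],[0.05,0.3,0.55,-0.25,0.6,0,1],[0.05,0.3,0.5,-0.25,0.55,0,1],[0.05,0.3,0.5,-0.2,0.55,0.05,1],[0,0.25,0.5,-0.2,0.5,0,1],[0,0.25,0.45,-0.15,0.45,0,1],[0,0.25,0.4,-0.15,0.4,0.05,1],[0,0.2,0.4,-0.1,0.4,0,1]]])

```text
time_s: 13.45
ee_pos: [0.6787, -0.2263, 0.4459]
orientation: [3.14, -0.074, 0.027]
wrist_force: [-0.3, 0.4, -2.1]
opening: 0.15
grasp_force: 107.5
```

>>> move_arm(deltas=[[[0,0.2,0.35,-0.1,0.35,0,1],[0,0.2,0.3,-0.1,0.3,0,1],[0,0.15,0.25,-0.05,0.25,0.05,1],[0,0.1,0.2,-0.05,0.2,0,1],[0,0,0.1,0,0.1,0,1],[0,0,0,0,0,0,1]]])

```text
time_s: 13.95
ee_pos: [0.6676, -0.2608, 0.4441]
orientation: [3.131, -0.22, 0.108]
wrist_force: [-0.7, 0.3, -2.3]
opening: 0.154
grasp_force: 107.5
```

Run:
```python
from h import *
s=manip.sense();print({k:np.round(s[k],3) for k in("time_s","joint_pos","wrist_force","opening","grasp_force")})
Rc,p=cupnow();print(Rc.as_euler("ZYX",degrees=True),p,p+Rc.apply(LIP))
bx=np.array([.972,.235,0]);t=np.array([.5885,-.2685,0])+.02*bx
print("to",t)
a=snap("scene","scene5.png")["image"][100:280,120:360];b=snap("side","side5.png")["image"][80:260,180:420]
cv2.imwrite("pics/v2.png",cv2.hconcat([cv2.resize(a,(400,300)),cv2.resize(b,(400,300))])[...,::-1])
```

```text
{'time_s': np.float64(13.95), 'joint_pos': array([ 0.382,  0.468, -0.091,  1.393,  0.028,  1.214, -1.418]), 'wrist_force': array([-0.661,  0.334, -2.272]), 'opening': np.float64(0.154), 'grasp_force': np.float64(107.546)}
[171.76228785  43.95564246  -0.2823512 ] [ 0.68448392 -0.26216689  0.16186139] [ 0.61147204 -0.25188546  0.17133806]
to [ 0.60794 -0.2638   0.     ]
```

View pics/v2.png

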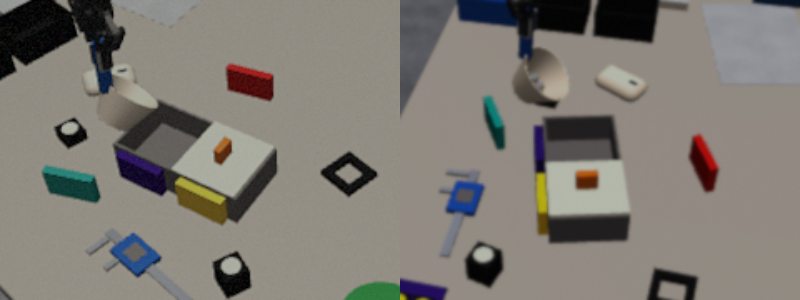

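The cover sits fully over the yellow bin and the purple bin is open, at about (160,145) in the left half. The cup is held above it, still holding the balls.

Run:
```python
from h import *
Rc,p=cupnow();e0=np.r_[Rc.as_euler("ZYX",degrees=True)[:2],p+Rc.apply(LIP)]
e1=np.r_[171,60,.608,-.264,.088]
N=9
f=lambda t:t-.7*np.sin(2*np.pi*t)/(2*np.pi)
rows([(lambda e:(e[0],e[1],LIP,e[2:]))(e0+(e1-e0)*f(t)) for t in np.arange(1,N+1)/N])
# measured cup points
for n in("scene","side"):
    s=np.load(f"pics/{n}5.npz");P=cloud(s);h=cv2.cvtColor(s["image"],cv2.COLOR_RGB2HSV)
    m=(abs(P[...,0]-.66)<.12)&(abs(P[...,1]+.26)<.09)&(P[...,2]>.11)&(P[...,2]<.27)&(h[...,1]<70)&(h[...,2]>110)
    q=Rc.inv().apply(P[m]-p);r=np.hypot(q[:,0],q[:,1])
    top=q[abs(q[:,2]-np.percentile(q[:,2],98))<.004]
    print(n,m.sum(),np.percentile(q,[1,99],axis=0).round(4).tolist(),np.percentile(q[:,2],98))
```

```text
rmax 0.7167694128241828 maxcmd 0.66
[[-0.07, 0.14, 0.06, -0.11, -0.02, 0.08, 1.0], [-0.0, 0.26, 0.01, -0.2, 0.04, 0.15, 1.0], [-0.0, 0.43, 0.02, -0.36, 0.06, 0.26, 1.0], [-0.0, 0.59, 0.03, -0.5, 0.08, 0.36, 1.0], [-0.01, 0.66, 0.03, -0.58, 0.09, 0.39, 1.0], [-0.01, 0.59, 0.03, -0.55, 0.08, 0.35, 1.0], [-0.01, 0.43, 0.02, -0.42, 0.06, 0.25, 1.0], [-0.0, 0.26, 0.01, -0.25, 0.03, 0.14, 1.0], [-0.0, 0.14, 0.01, -0.14, 0.02, 0.08, 1.0]]
scene 540 [[-0.0622, -0.0354, 0.0014], [0.0435, 0.0475, 0.059]] 0.058546268197967564
side 447 [[-0.0401, -0.0436, 0.0017], [0.044, 0.0455, 0.0587]] 0.05838534726008455
```

>>> move_arm(deltas=[[[-0.07,0.15,0.05,-0.1,0,0.1,1],[0,0.25,0,-0.2,0.05,0.15,1],[0,0.45,0,-0.35,0.05,0.25,1],[0,0.6,0.05,-0.5,0.1,0.35,1],[0,0.65,0.05,-0.6,0.1,0.4,1],[0,0.6,0.05,-0.55,0.1,0.35,1],[0,0.45,0,-0.4,0.05,0.25,1],[0,0.25,0,-0.25,0.05,0.15,1],[0,0.1,0,-0.1,0,0.05,1],[0,0,0,0,0,0,1]]])

```text
time_s: 14.88
ee_pos: [0.5875, -0.2626, 0.365]
orientation: [3.061, -0.238, 0.536]
wrist_force: [0.3, 0.1, -2.5]
opening: 0.148
grasp_force: 107.6
```

Run:
```python
from h import *
s=manip.sense();print({k:np.round(s[k],3) for k in("time_s","joint_pos","wrist_force","opening")})
Rc,p=cupnow();print(Rc.as_euler("ZYX",degrees=True),p+Rc.apply(LIP),p+Rc.apply([.028,0,0]))
e0=np.r_[Rc.as_euler("ZYX",degrees=True)[:2],p+Rc.apply(LIP)]
W=[]
N=30;f=lambda t:t
e1=np.r_[171,106,.608,-.264,.076]
for t in np.arange(1,N+1)/N:
    e=e0+(e1-e0)*t;W.append((e[0],e[1],LIP,e[2:]))
rows(W)
```

```text
{'time_s': np.float64(14.883), 'joint_pos': array([ 0.478,  0.332, -0.125,  1.775, -0.05 ,  0.698, -1.326]), 'wrist_force': array([ 0.317,  0.107, -2.453]), 'opening': np.float64(0.148)}
[170.94991746  59.85040142  -0.21657628] [ 0.60737887 -0.26515352  0.08713513] [ 0.66611836 -0.27428758  0.07400155]
rmax 0.6435413746008887 maxcmd 0.34
[[-0.04, 0.34, 0.03, -0.24, -0.02, -0.05, 1.0], [0.0, 0.34, -0.0, -0.24, -0.0, -0.05, 1.0], [0.0, 0.34, -0.0, -0.25, -0.0, -0.05, 1.0], [0.0, 0.34, -0.0, -0.25, -0.0, -0.05, 1.0], [0.0, 0.34, -0.0, -0.25, -0.0, -0.05, 1.0], [0.0, 0.34, -0.0, -0.25, -0.0, -0.05, 1.0], [0.0, 0.34, -0.0, -0.25, -0.0, -0.05, 1.0], [0.0, 0.34, -0.0, -0.25, -0.0, -0.05, 1.0], [0.0, 0.34, -0.0, -0.25, -0.0, -0.05, 1.0], [0.0, 0.34, -0.0, -0.25, -0.0, -0.05, 1.0]]
[[0.0, 0.34, -0.0, -0.25, -0.0, -0.05, 1.0], [0.0, 0.34, -0.0, -0.25, -0.0, -0.05, 1.0], [0.0, 0.34, -0.0, -0.25, -0.0, -0.05, 1.0], [0.0, 0.34, -0.0, -0.25, -0.0, -0.05, 1.0], [0.0, 0.34, -0.0, -0.25, -0.0, -0.05, 1.0], [0.0, 0.34, -0.0, -0.25, -0.0, -0.05, 1.0], [0.0, 0.34, -0.0, -0.25, -0.0, -0.06, 1.0], [0.0, 0.34, -0.0, -0.25, -0.0, -0.06, 1.0], [0.0, 0.34, -0.0, -0.25, -0.0, -0.06, 1.0], [0.0, 0.34, -0.0, -0.25, -0.0, -0.06, 1.0]]
[[0.0, 0.34, -0.0, -0.25, -0.0, -0.06, 1.0], [0.0, 0.34, -0.0, -0.25, -0.0, -0.06, 1.0], [0.0, 0.34, -0.0, -0.25, -0.0, -0.06, 1.0], [0.0, 0.34, -0.0, -0.25, -0.0, -0.06, 1.0], [0.0, 0.34, -0.0, -0.25, -0.0, -0.06, 1.0], [0.0, 0.34, -0.0, -0.25, -0.0, -0.06, 1.0], [0.0, 0.34, -0.0, -0.25, -0.0, -0.06, 1.0], [0.0, 0.34, -0.0, -0.25, -0.0, -0.06, 1.0], [0.0, 0.34, -0.0, -0.25, -0.0, -0.06, 1.0], [0.0, 0.34, -0.0, -0.25, -0.0, -0.06, 1.0]]
```

```bash
cat > kin.py <<'E'
from h import *
import itertools
from scipy.optimize import least_squares
D="""1.18519 .38373 .04382 1.59944 -.0179 1.16118 -.04989 .1844 -.6228 .4034 -3.10679 -.45036 .0007
.466 .392 -.224 1.747 .101 1.016 -1.127 .5738 -.2105 .3353 3.119 .375 -.003
.381 .458 -.229 1.87 .137 .827 -1.25 .5628 -.1506 .2468 3.118 .376 .003
.404 .281 -.253 1.769 .078 1.095 -1.206 .563 -.1495 .3919 3.117 .376 .01
-.48 .879 -.409 1.01 .378 1.667 -1.668 .6575 .4602 .3357 2.701 1.053 -.433
-.58 .952 -.319 .913 .557 1.949 -1.122 .6575 .4603 .3354 2.112 1.557 -.773
-.545 .975 -.32 1.048 .559 1.811 -1.176 .6497 .4337 .254 2.113 1.551 -.779
-.509 .96 -.32 1.159 .567 1.712 -1.2 .64 .403 .217 2.116 1.554 -.768
-.508 .855 -.328 1.12 .553 1.838 -1.144 .6403 .4028 .3218 2.118 1.553 -.763
.138 .552 -.199 1.28 .17 1.511 -1.292 .7149 -.0584 .4437 3.04 .533 -.306
.382 .468 -.091 1.393 .028 1.214 -1.418 .6676 -.2608 .4441 3.131 -.22 .108
.478 .332 -.125 1.775 -.05 .698 -1.326 .5875 -.2626 .365 3.061 -.238 .536"""
D=np.array([[float(x) for x in l.split()] for l in D.split("\n")])
def chain(q,s):
    out=[];r=R.identity()
    for i,a in enumerate("zyzyzyz"): r=r*R.from_euler(a,s[i]*q[i]);out.append(r)
    return out
best=None
for sg in itertools.product([1,-1],repeat=4):
    s=[sg[0],1,sg[1],1,sg[2],1,sg[3]]
    E=[(chain(d[:7],s)[-1].inv()*R.from_rotvec(d[10:])) for d in D]
    m=R.concatenate(E).mean();e=max((m.inv()*x).magnitude() for x in E)
    if best is None or e<best[0]: best=(e,s,m)
e,s,m=best
A=np.vstack([np.hstack([np.array([[0],[0],[1]])]+[r.as_matrix()[:,[0,2]] for r in chain(d[:7],s)[1:]]) for d in D])
b=D[:,7:10].ravel()
v=np.linalg.solve(A.T@A+1e-5*np.eye(A.shape[1]),A.T@b)
def fk(q):
    c=chain(q,s);return np.hstack([np.array([[0],[0],[1]])]+[r.as_matrix()[:,[0,2]] for r in c[1:]])@v,c[-1]*m
LO=np.array([-2.61,-.41,-1.48,0,-1.57,.05,-2.85]);HI=np.array([2.61,2.15,1.57,2.5,4.71,1.97,2.85])
def ik(p,Rt,q0):
    f=lambda q:np.r_[(fk(q)[0]-p)*10,(fk(q)[1].inv()*Rt).as_rotvec(),.01*(q-q0)]
    r=least_squares(f,np.clip(q0,LO+.01,HI-.01),bounds=(LO,HI));q=r.x
    return q,np.linalg.norm(fk(q)[0]-p),(fk(q)[1].inv()*Rt).magnitude()
if __name__=="__main__":
    print("orient err",e,s,m.as_rotvec().round(3),"pos err",abs(A@v-b).max(),v.round(3))
    for d in (171,195,215,235,250,150,130,110,90,70):
        q=D[-1,:7];o=[]
        for t in np.linspace(0,1,12):
            dd=171+(d-171)*min(1,t*2);tt=60+46*max(0,t*2-1)
            p,Rt=toolpose(cupframe(dd,tt),[.608,-.264,.09-.012*t],LIP);q,ep,eo=ik(p,Rt,q);o.append((ep*1000,eo))
        print(d,"err mm/rad",np.max(o,0).round(3),q.round(2))
E
python3 kin.py
```

```text
orient err 0.0012828184483243885 [-1, 1, -1, 1, -1, 1, -1] [ 0.    -0.     1.571] pos err 0.04325309866522936 [ 0.305  0.026  0.267 -0.049  0.267  0.059  0.248 -0.037  0.248 -0.005
  0.096 -0.036  0.096]
171 err mm/rad [8.04  0.373] [ 1.73  0.55 -1.39  2.28 -1.57  0.05  0.56]
195 err mm/rad [0.005 0.   ] [ 1.62  0.58 -0.94  2.18 -1.57  0.55  0.99]
215 err mm/rad [0.001 0.   ] [ 1.51  0.67 -0.72  1.94 -1.01  0.9   0.71]
235 err mm/rad [0.001 0.   ] [ 1.4   0.83 -0.67  1.64 -0.68  1.23  0.6 ]
250 err mm/rad [0.001 0.   ] [ 1.29  0.94 -0.65  1.4  -0.52  1.48  0.58]
150 err mm/rad [10.444  0.478] [-0.68  0.38  1.07  2.28  0.91  0.05 -2.85]
130 err mm/rad [2.781 0.134] [-1.1   1.03  1.38  2.2   0.1   0.05 -2.85]
110 err mm/rad [0.003 0.   ] [-1.09  1.23  1.41  1.97 -0.17  0.41 -2.85]
90 err mm/rad [0.002 0.   ] [-0.94  1.47  1.55  1.64 -0.4   0.94 -2.85]
70 err mm/rad [1.566 0.171] [-0.72  1.5   1.57  1.31 -0.42  1.35 -2.85]
```

```bash
sed -i 's/\[np.array(\[\[0\],\[0\],\[1\]\])\]+\[r.as_matrix()\[:,\[0,2\]\]/[np.array([[0],[0],[1]])]+[r.as_matrix()/g' kin.py
python3 - <<'E'
from kin import *
print("pos err",abs(A@v-b).max(),v.round(3))
Rc,p=cupnow();e0=np.r_[Rc.as_euler("ZYX",degrees=True)[:2],p+Rc.apply(LIP)]
e1=np.r_[235,60,.600,-.252,.105];N=20
f=lambda t:t-.7*np.sin(2*np.pi*t)/(2*np.pi)
W=[(lambda e:(e[0],e[1],LIP,e[2:]))(e0+(e1-e0)*f(t)) for t in np.arange(1,N+1)/N]
rows(W)
W2=W+[(235,60+2*i,LIP,[.6,-.252,.09]) for i in range(24)]
q=manip.sense()["joint_pos"];pq=q
for i,w in enumerate(W2):
    P=toolpose(cupframe(w[0],w[1]),w[3],w[2]);q,a,b_=ik(*P,q)
    if i%8==3: print(i,q.round(2),a.round(4),b_.round(3))
E
```

```text
pos err 0.0004286299294016527 [ 0.3    0.    -0.021  0.246  0.001 -0.01   0.246 -0.    -0.01   0.253
  0.    -0.001  0.253  0.    -0.001  0.075 -0.    -0.     0.075]
rmax 0.6467020068643479 maxcmd 1.11
[[0.04, 0.0, -0.17, -0.0, -0.01, -0.01, 1.0], [0.09, 0.0, -0.25, -0.0, 0.01, -0.01, 1.0], [0.12, 0.0, -0.33, -0.0, 0.01, -0.02, 1.0], [0.16, 0.0, -0.45, -0.0, 0.01, -0.02, 1.0], [0.21, 0.0, -0.59, -0.0, 0.01, -0.03, 1.0], [0.26, 0.0, -0.73, -0.0, 0.02, -0.04, 1.0], [0.31, 0.0, -0.87, -0.0, 0.02, -0.04, 1.0], [0.35, 0.0, -0.98, 0.0, 0.02, -0.05, 1.0], [0.39, 0.0, -1.07, 0.01, 0.02, -0.05, 1.0], [0.4, 0.0, -1.11, 0.01, 0.02, -0.05, 1.0]]
[[0.4, 0.0, -1.11, 0.01, 0.02, -0.05, 1.0], [0.39, 0.0, -1.06, 0.02, 0.02, -0.05, 1.0], [0.36, 0.0, -0.98, 0.02, 0.02, -0.04, 1.0], [0.31, 0.0, -0.86, 0.02, 0.02, -0.03, 1.0], [0.26, 0.0, -0.73, 0.02, 0.02, -0.03, 1.0], [0.21, 0.0, -0.59, 0.01, 0.01, -0.02, 1.0], [0.16, 0.0, -0.45, 0.01, 0.01, -0.02, 1.0], [0.12, 0.0, -0.33, 0.01, 0.01, -0.01, 1.0], [0.09, 0.0, -0.25, 0.01, 0.01, -0.01, 1.0], [0.07, 0.0, -0.2, 0.01, 0.0, -0.01, 1.0]]Traceback (most recent call last):
  File "<stdin>", line 12, in <module>
AttributeError: 'float' object has no attribute 'round'
```

Run:
```python
from kin import *
for d1 in (215,235,250):
    q=manip.sense()["joint_pos"]
    W=[(171+(d1-171)*i/20,60,LIP,[.607-.007*i/20,-.264+.012*i/20,.1]) for i in range(21)]+[(d1,60+2*i,LIP,[.6,-.252,.09]) for i in range(26)]
    for i,w in enumerate(W):
        P=toolpose(cupframe(w[0],w[1]),w[3],w[2]);q,a,b=ik(*P,q)
        if i in(10,20,30,40,46): print(d1,i,q.round(2),round(a,4),round(b,3))
```

```text
215 10 [ 0.61  0.34 -0.25  1.75 -0.16  0.79 -0.86] 0.0 0.0
215 20 [ 0.71  0.38 -0.35  1.7  -0.21  0.9  -0.44] 0.0 0.0
215 30 [ 1.04  0.38 -0.49  1.85 -0.63  0.81  0.05] 0.0 0.0
215 40 [ 1.35  0.51 -0.63  1.94 -0.99  0.88  0.56] 0.0 0.0
215 46 [ 1.48  0.66 -0.67  1.95 -1.1   0.98  0.78] 0.0 0.0
235 10 [ 0.67  0.36 -0.3   1.72 -0.19  0.84 -0.66] 0.0 0.0
235 20 [ 0.77  0.43 -0.42  1.64 -0.2   1.04 -0.12] 0.0 0.0
235 30 [ 1.04  0.5  -0.51  1.68 -0.49  1.05  0.23] 0.0 0.0
235 40 [ 1.26  0.68 -0.59  1.66 -0.71  1.17  0.51] 0.0 0.0
235 46 [ 1.35  0.82 -0.62  1.63 -0.78  1.27  0.64] 0.0 0.0
250 10 [ 0.7   0.38 -0.33  1.7  -0.21  0.88 -0.52] 0.0 0.0
250 20 [ 0.79  0.47 -0.46  1.59 -0.16  1.14  0.1 ] 0.0 0.0
250 30 [ 1.01  0.6  -0.53  1.54 -0.39  1.23  0.35] 0.0 0.0
250 40 [ 1.17  0.8  -0.58  1.45 -0.55  1.4   0.52] 0.0 0.0
250 46 [ 1.23  0.94 -0.6   1.38 -0.62  1.5   0.59] 0.0 0.0
```

>>> move_arm(deltas=[[[0,0,-0.1,0,0,-0.2,1],[0.1,0,-0.25,0,0,-0.2,1],[0.1,0,-0.35,0,0,-0.2,1],[0.15,0,-0.45,0,0.02,0,1],[0.2,0,-0.6,0,0.02,0,1],[0.25,0,-0.7,0,0.03,0,1],[0.3,0,-0.85,0,0.03,0,1],[0.35,0,-0.95,0,0.03,0,1],[0.35,0,-1,0,0.03,0,1],[0.35,0,-1,0,0.03,0,1]]])

```text
time_s: 15.72
ee_pos: [0.5842, -0.268, 0.3852]
orientation: [-2.986, -0.576, -0.529]
wrist_force: [-0.4, -0.4, -3.0]
opening: 0.149
grasp_force: 107.4
```

>>> move_arm(deltas=[[[0.35,0,-1,0,0.02,0,1],[0.35,0,-1,0,0.02,0,1],[0.35,0,-0.95,0,0.02,0,1],[0.3,0,-0.85,0.02,0.02,0,1],[0.3,0,-0.8,0.02,0.02,0,1],[0.25,0,-0.65,0.02,0,0,1],[0.2,0,-0.55,0.02,0,0,1],[0.15,0,-0.45,0,0,0,1],[0.1,0,-0.3,0,0,0,1],[0,0,0,0,0,0,1]]])

```text
time_s: 16.55
ee_pos: [0.5872, -0.2694, 0.3854]
orientation: [-2.645, -1.332, -0.464]
wrist_force: [-0.7, -0.6, -2.4]
opening: 0.148
grasp_force: 107.6
```

```bash
cat > st.py <<'E'
from h import *
s=manip.sense();print({k:np.round(s[k],3) for k in("time_s","joint_pos","wrist_force","opening")})
Rc,p=cupnow();print(Rc.as_euler("ZYX",degrees=True).round(2),p.round(4),"lip",(p+Rc.apply(LIP)).round(4),"corner",p+Rc.apply([.028,0,0]))
E
cat > plan.py <<'E'
from h import *
import sys
# python3 plan.py d tilt x y z N : lip path
d,t,x,y,z,N=map(float,sys.argv[1:]);N=int(N)
Rc,p=cupnow();e0=np.r_[Rc.as_euler("ZYX",degrees=True)[:2],p+Rc.apply(LIP)];e0[0]=d+(e0[0]-d+180)%360-180
e1=np.array([d,t,x,y,z])
rows([(lambda e:(e[0],e[1],LIP,e[2:]))(e0+(e1-e0)*u) for u in np.arange(1,N+1)/N])
E
python3 st.py; python3 plan.py 235 70 .6 -.252 .084 8
```

```text
{'time_s': np.float64(16.55), 'joint_pos': array([ 0.759,  0.414, -0.403,  1.642, -0.2  ,  1.029, -0.147]), 'wrist_force': array([-0.656, -0.586, -2.426]), 'opening': np.float64(0.148)}
[-125.62   59.61    1.18] [ 0.6446 -0.1969  0.1183] lip [ 0.6007 -0.256   0.1075] corner [ 0.63630608 -0.2083997   0.09409723]
rmax 0.6477492742174873 maxcmd 0.28
[[0.21, 0.28, -0.18, -0.22, 0.1, 0.04, 1.0], [0.01, 0.28, -0.02, -0.23, -0.01, 0.04, 1.0], [0.01, 0.28, -0.02, -0.23, -0.01, 0.04, 1.0], [0.01, 0.28, -0.02, -0.23, -0.01, 0.04, 1.0], [0.01, 0.28, -0.02, -0.23, -0.01, 0.04, 1.0], [0.01, 0.28, -0.02, -0.24, -0.01, 0.04, 1.0], [0.01, 0.28, -0.02, -0.24, -0.01, 0.04, 1.0], [0.01, 0.28, -0.01, -0.24, -0.01, 0.04, 1.0]]
```

>>> move_arm(deltas=[[[0.2,0.28,-0.18,-0.24,0.1,0.06,1],[0,0.28,0,-0.24,0,0.06,1],[0,0.28,0,-0.24,0,0.06,1],[0,0.28,0,-0.24,0,0.06,1],[0,0.28,0,-0.24,0,0.06,1],[0,0.28,0,-0.24,0,0.06,1],[0,0.28,0,-0.24,0,0.06,1],[0,0.2,0,-0.2,0,0.04,1]]])

```text
time_s: 17.22
ee_pos: [0.5617, -0.309, 0.3488]
orientation: [-2.519, -1.293, -0.662]
wrist_force: [-0.6, -1.0, -2.6]
opening: 0.15
grasp_force: 107.6
```

```bash
python3 st.py; python3 plan.py 235 104 .6 -.252 .074 30
```

```text
{'time_s': np.float64(17.217), 'joint_pos': array([ 0.909,  0.474, -0.456,  1.677, -0.369,  1.002,  0.077]), 'wrist_force': array([-0.62 , -0.956, -2.578]), 'opening': np.float64(0.15)}
[-125.8    69.49   -0.15] [ 0.6414 -0.1977  0.1014] lip [ 0.6002 -0.2551  0.0782] corner [ 0.63562428 -0.20566353  0.07517458]
rmax 0.6411391540483414 maxcmd 0.25
[[-0.02, 0.25, 0.02, -0.18, -0.01, -0.04, 1.0], [0.0, 0.25, -0.0, -0.18, -0.0, -0.04, 1.0], [0.0, 0.25, -0.0, -0.18, -0.0, -0.04, 1.0], [0.0, 0.25, -0.0, -0.18, -0.0, -0.04, 1.0], [0.0, 0.25, -0.0, -0.18, -0.0, -0.04, 1.0], [0.0, 0.25, -0.0, -0.18, -0.0, -0.04, 1.0], [0.0, 0.25, -0.0, -0.18, -0.0, -0.04, 1.0], [0.0, 0.25, -0.0, -0.18, -0.0, -0.04, 1.0], [0.0, 0.25, -0.0, -0.18, -0.0, -0.04, 1.0], [0.0, 0.25, -0.0, -0.18, -0.0, -0.04, 1.0]]
[[0.0, 0.25, -0.0, -0.18, -0.0, -0.04, 1.0], [0.0, 0.25, -0.0, -0.18, -0.0, -0.04, 1.0], [0.0, 0.25, -0.0, -0.18, -0.0, -0.04, 1.0], [0.0, 0.25, -0.0, -0.18, 0.0, -0.04, 1.0], [0.0, 0.25, -0.0, -0.18, 0.0, -0.04, 1.0], [0.0, 0.25, -0.0, -0.18, 0.0, -0.04, 1.0], [0.0, 0.25, -0.0, -0.18, 0.0, -0.04, 1.0], [0.0, 0.25, -0.0, -0.18, 0.0, -0.04, 1.0], [0.0, 0.25, -0.0, -0.18, 0.0, -0.04, 1.0], [0.0, 0.25, -0.0, -0.18, 0.0, -0.04, 1.0]]
[[0.0, 0.25, -0.0, -0.18, 0.0, -0.04, 1.0], [0.0, 0.25, -0.0, -0.18, 0.0, -0.04, 1.0], [0.0, 0.25, -0.0, -0.18, 0.0, -0.04, 1.0], [0.0, 0.25, -0.0, -0.18, 0.0, -0.04, 1.0], [0.0, 0.25, -0.0, -0.18, 0.0, -0.04, 1.0], [0.0, 0.25, -0.0, -0.18, 0.0, -0.04, 1.0], [0.01, 0.25, -0.0, -0.18, 0.0, -0.04, 1.0], [0.01, 0.25, -0.0, -0.18, 0.0, -0.04, 1.0], [0.01, 0.25, -0.0, -0.18, 0.0, -0.04, 1.0], [0.01, 0.25, -0.0, -0.18, 0.0, -0.04, 1.0]]
```

>>> move_arm(deltas=[[[0,0.15,0,-0.11,0,-0.02,1],[0,0.15,0,-0.11,0,-0.02,1],[0,0.15,0,-0.11,0,-0.02,1],[0,0.15,0,-0.11,0,-0.02,1],[0,0.15,0,-0.11,0,-0.02,1],[0,0.15,0,-0.11,0,-0.02,1],[0,0.15,0,-0.11,0,-0.02,1],[0,0.15,0,-0.11,0,-0.02,1],[0,0.15,0,-0.11,0,-0.02,1],[0,0.15,0,-0.11,0,-0.02,1]]])

```text
time_s: 18.05
ee_pos: [0.5435, -0.3336, 0.3356]
orientation: [-2.436, -1.25, -0.8]
wrist_force: [-0.7, 0.2, -3.0]
opening: 0.15
grasp_force: 107.6
```

>>> move_arm(deltas=[[[0,0.15,0,-0.11,0,-0.02,1],[0,0.15,0,-0.11,0,-0.02,1],[0,0.15,0,-0.11,0,-0.02,1],[0,0.15,0,-0.11,0,-0.02,1],[0,0.15,0,-0.11,0,-0.02,1],[0,0.2,0,-0.14,0,-0.03,1],[0,0.2,0,-0.14,0,-0.03,1],[0,0.2,0,-0.14,0,-0.03,1],[0,0.2,0,-0.14,0,-0.03,1],[0,0.2,0,-0.14,0,-0.03,1]]])

```text
time_s: 18.88
ee_pos: [0.5239, -0.3611, 0.3174]
orientation: [-2.335, -1.198, -0.953]
wrist_force: [0.1, 0.3, -1.6]
opening: 0.151
grasp_force: 107.9
```

```bash
python3 st.py; python3 plan.py 235 106 .6 -.252 .074 20 | head -2
python3 - <<'E'
from h import *
a=snap("scene","scene6.png")["image"][130:250,160:320];b=snap("side","side6.png")["image"][110:230,220:380]
cv2.imwrite("pics/v3.png",cv2.hconcat([cv2.resize(a,(400,300)),cv2.resize(b,(400,300))])[...,::-1])
E
```

```text
{'time_s': np.float64(18.883), 'joint_pos': array([ 1.113,  0.569, -0.535,  1.691, -0.582,  1.053,  0.345]), 'wrist_force': array([ 0.078,  0.276, -1.61 ]), 'opening': np.float64(0.151)}
[-127.     84.49   -1.38] [ 0.6378 -0.2013  0.1139] lip [ 0.6015 -0.2518  0.0732] corner [ 0.63617431 -0.20344105  0.08601531]
rmax 0.6406203922563815 maxcmd 0.23
[[-0.22, 0.23, 0.18, -0.17, -0.12, -0.05, 1.0], [0.02, 0.23, -0.02, -0.17, 0.01, -0.05, 1.0], [0.02, 0.23, -0.01, -0.17, 0.01, -0.05, 1.0], [0.02, 0.23, -0.01, -0.17, 0.01, -0.05, 1.0], [0.02, 0.23, -0.01, -0.17, 0.01, -0.05, 1.0], [0.02, 0.23, -0.01, -0.17, 0.01, -0.05, 1.0], [0.02, 0.23, -0.01, -0.17, 0.01, -0.05, 1.0], [0.02, 0.23, -0.01, -0.17, 0.01, -0.05, 1.0], [0.02, 0.23, -0.01, -0.17, 0.01, -0.05, 1.0], [0.02, 0.23, -0.01, -0.17, 0.01, -0.05, 1.0]]
```

View pics/v3.png

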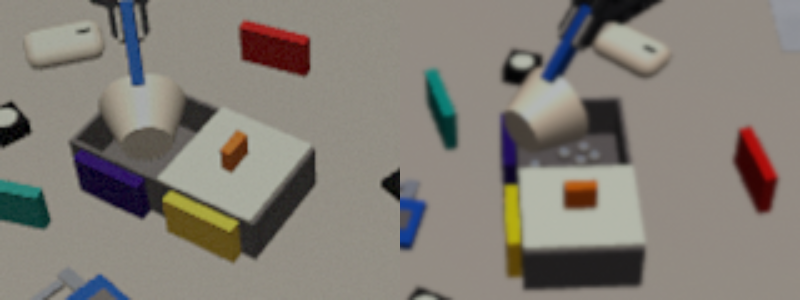

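The side half shows about five balls already in the purple bin, around (535–595,145–163). I'll tilt further to empty the cup.

>>> move_arm(deltas=[[[0,0.25,0,-0.18,0,-0.04,1],[0,0.25,0,-0.18,0,-0.04,1],[0,0.25,0,-0.18,0,-0.04,1],[0,0.25,0,-0.18,0,-0.04,1],[0,0.25,0,-0.18,0,-0.04,1],[0,0.25,0,-0.18,0,-0.04,1],[0,0.25,0,-0.18,0,-0.04,1],[0,0.25,0,-0.18,0,-0.04,1],[0,0.25,0,-0.18,0,-0.04,1],[0,0.25,0,-0.18,0,-0.04,1]]])

```text
time_s: 19.82
ee_pos: [0.4981, -0.3968, 0.2839]
orientation: [-2.179, -1.117, -1.156]
wrist_force: [0.2, -0.4, -1.6]
opening: 0.147
grasp_force: 107.9
```

>>> move_arm(deltas=[[[0,0.25,0,-0.18,0,-0.04,1],[0,0.25,0,-0.18,0,-0.04,1],[0,0.25,0,-0.18,0,-0.04,1],[0,0.25,0,-0.18,0,-0.04,1],[0,0.25,0,-0.18,0,-0.04,1],[0,0.25,0,-0.18,0,-0.04,1],[0,0,0,0,0,0,1],[0,0,0,0,0,0,1],[0,0,0,0,0,0,1],[0,0,0,0,0,0,1]]])

```text
time_s: 20.65
ee_pos: [0.4854, -0.4146, 0.2609]
orientation: [-2.08, -1.068, -1.267]
wrist_force: [0.2, -0.3, -1.1]
opening: 0.153
grasp_force: 108.0
```

```bash
python3 st.py
python3 - <<'E'
from h import *
Rc,p=cupnow();s=manip.sense();Rt=R.from_rotvec(s["orientation"])
print("up",(Rt.inv().apply([0,0,.1])/.03).round(2))
E
```

```text
{'time_s': np.float64(20.65), 'joint_pos': array([ 1.291,  0.757, -0.602,  1.664, -0.742,  1.174,  0.585]), 'wrist_force': array([ 0.243, -0.266, -1.109]), 'opening': np.float64(0.153)}
[  54.9    77.25 -179.53] [ 0.6306 -0.211   0.1291] lip [ 0.6036 -0.2486  0.0709] corner [ 0.63419215 -0.20594177  0.10176457]
up [ 2.96 -0.01 -1.53]
```

>>> move_arm(deltas=[[[0,0,0,0.1,0,-0.05,1],[0,0,0,0.2,0,-0.1,1],[0,0,0,0.4,0,-0.2,1],[0,0,0,0.5,0,-0.25,1],[0,0,0,0.6,0,-0.3,1],[0,0,0,0.6,0,-0.3,1],[0,0,0,0.6,0,-0.3,1],[0,0,0,0.4,0,-0.2,1],[0,0,0,0.2,0,-0.1,1],[0,0,0,0,0,0,1]]])

```text
time_s: 21.48
ee_pos: [0.4868, -0.4139, 0.3842]
orientation: [-2.082, -1.072, -1.269]
wrist_force: [0.3, -0.0, -1.2]
opening: 0.151
grasp_force: 108.0
```

```bash
python3 st.py
python3 - <<'E'
from kin import *
a=snap("scene","scene7.png")["image"][130:250,160:320];b=snap("side","side7.png")["image"][110:230,220:380]
cv2.imwrite("pics/v4.png",cv2.hconcat([cv2.resize(a,(400,300),interpolation=2),cv2.resize(b,(400,300),interpolation=2)])[...,::-1])
# feasibility of the way back: retrace tilt to 45 at d=235, then to cup place pose
Rc,p=cupnow();e0=np.array([233.5,102.7,*(p+Rc.apply(LIP))])
ref=np.array([.5855,.2275,.11]); 
K=[e0,np.r_[235,45,.60,-.25,.22],np.r_[252.6,0,ref+cupframe(-107.4).apply(LIP)],np.r_[252.6,0,ref+cupframe(-107.4).apply(LIP)-[0,0,.106]]]
q=manip.sense()["joint_pos"]
for a,b in zip(K,K[1:]):
    for t in np.linspace(0,1,25)[1:]:
        e=a+(b-a)*t;P=toolpose(cupframe(e[0],e[1]),e[2:],LIP);q,x,y=ik(*P,q)
        if x>.001 or y>.01: print("bad",e.round(3),x,y)
    print(q.round(2))
E
```

```text
{'time_s': np.float64(21.483), 'joint_pos': array([ 1.315,  0.594, -0.637,  1.617, -0.778,  1.3  ,  0.444]), 'wrist_force': array([ 0.307, -0.009, -1.186]), 'opening': np.float64(0.151)}
[ 53.89  77.33 179.45] [ 0.6324 -0.2107  0.2521] lip [ 0.6055 -0.2485  0.194 ] corner [ 0.63600601 -0.20577117  0.22478241]
[ 0.64  0.39 -0.48  1.44  0.1   1.32 -0.45]
[-0.43  0.88 -0.48  1.11  0.64  1.89 -1.19]
[-0.44  0.98 -0.46  1.15  0.66  1.76 -1.25]
```

View pics/v4.png

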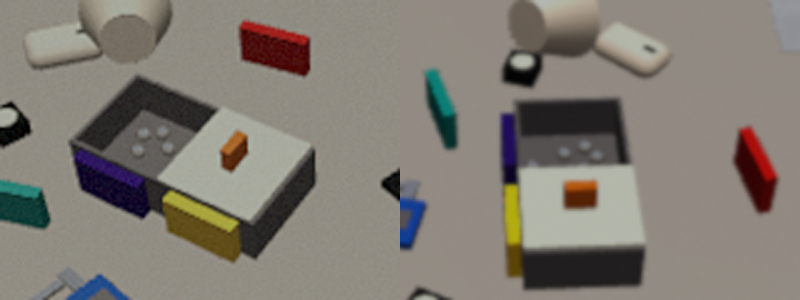

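```bash
python3 - <<'E'
from h import *
def ray(s,u,v,z):
    K=s["camera_matrix"];d=s["T"][:3,:3]@np.array([(u-K[0,2])/K[0,0],-(v-K[1,2])/K[1,1],-1]);o=s["T"][:3,3]
    return o+d*(z-o[2])/d[2]
M=np.array([[.972,-.235],[.235,.972]])
for n,x0,y0,pts in(("scene",160,130,[(143,132),(162,131),(139,150),(167,148)]),("side",220,110,[(164,152),(185,146),(197,155),(133,165)])):
    s=np.load(f"pics/{n}7.npz")
    for u,v in pts:
        w=ray(s,x0+u*.4,y0+v*.4,.013);print(n,w.round(3),((w[:2]-[.5885,-.2685])@M).round(3))
a=np.load("pics/scene7.npz")["image"][165:205,185:245];b=np.load("pics/side7.npz")["image"][145:185,265:325]
f=lambda i:cv2.resize(cv2.convertScaleAbs(i,alpha=2.0,beta=-60),(390,260),interpolation=2)
cv2.imwrite("pics/v5.png",cv2.hconcat([f(a),f(b)])[...,::-1])
E
python3 plan.py 235 45 .6 -.25 .22 22
```

```text
scene [ 0.573 -0.304  0.013] [-0.023 -0.03 ]
scene [ 0.556 -0.288  0.013] [-0.036 -0.011]
scene [ 0.595 -0.284  0.013] [ 0.003 -0.017]
scene [ 0.57  -0.262  0.013] [-0.016  0.01 ]
side [ 0.597 -0.283  0.013] [ 0.005 -0.016]
side [ 0.574 -0.298  0.013] [-0.021 -0.025]
side [ 0.557 -0.285  0.013] [-0.034 -0.009]
side [ 0.63  -0.253  0.013] [0.044 0.005]
rmax 0.6692642097142327 maxcmd 28.31
[[-28.31, -0.62, 24.38, 6.71, -0.52, 7.71, 1.0], [1.03, -0.32, -1.46, 0.28, 0.43, 0.05, 1.0], [0.99, -0.32, -1.48, 0.28, 0.39, 0.05, 1.0], [0.95, -0.32, -1.51, 0.28, 0.36, 0.05, 1.0], [0.91, -0.32, -1.53, 0.27, 0.33, 0.04, 1.0], [0.87, -0.32, -1.56, 0.27, 0.3, 0.04, 1.0], [0.83, -0.32, -1.58, 0.27, 0.27, 0.04, 1.0], [0.79, -0.32, -1.6, 0.26, 0.23, 0.04, 1.0], [0.75, -0.32, -1.62, 0.26, 0.2, 0.03, 1.0], [0.71, -0.32, -1.64, 0.26, 0.17, 0.03, 1.0]]
[[0.66, -0.32, -1.65, 0.25, 0.13, 0.03, 1.0], [0.62, -0.32, -1.67, 0.25, 0.1, 0.03, 1.0], [0.58, -0.32, -1.69, 0.24, 0.06, 0.03, 1.0], [0.54, -0.32, -1.7, 0.24, 0.03, 0.02, 1.0], [0.49, -0.32, -1.71, 0.24, -0.01, 0.02, 1.0], [0.45, -0.32, -1.73, 0.23, -0.04, 0.02, 1.0], [0.4, -0.32, -1.74, 0.23, -0.08, 0.02, 1.0], [0.36, -0.32, -1.75, 0.22, -0.11, 0.02, 1.0], [0.31, -0.32, -1.76, 0.22, -0.14, 0.02, 1.0], [0.27, -0.32, -1.76, 0.22, -0.18, 0.02, 1.0]]
[[0.22, -0.32, -1.77, 0.21, -0.21, 0.02, 1.0], [0.18, -0.32, -1.77, 0.21, -0.25, 0.02, 1.0]]
```

View pics/v5.png

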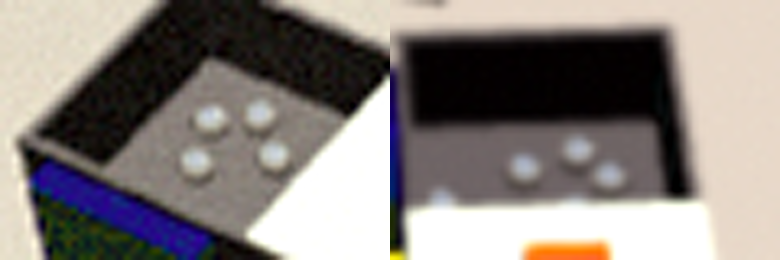

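```bash
cat > plan.py <<'E'
from h import *
import sys
# python3 plan.py d tilt x y z N : lip path
d,t,x,y,z,N=map(float,sys.argv[1:]);N=int(N)
Rc,p=cupnow();e0=np.r_[Rc.as_euler("ZYX",degrees=True)[:2],p+Rc.apply(LIP)]
if abs(Rc.as_euler("ZYX",degrees=True)[2])>90: e0[:2]=[e0[0]+180,180-e0[1]]
e0[0]=d+(e0[0]-d+180)%360-180
e1=np.array([d,t,x,y,z])
f=lambda t:t-.6*np.sin(2*np.pi*t)/(2*np.pi)
rows([(lambda e:(e[0],e[1],LIP,e[2:]))(e0+(e1-e0)*f(u)) for u in np.arange(1,N+1)/N])
E
python3 plan.py 235 45 .6 -.25 .24 20
```

```text
rmax 0.6630623528214353 maxcmd 1.0
[[0.13, -0.26, -0.11, 0.21, 0.07, 0.04, 1.0], [-0.0, -0.29, 0.0, 0.24, -0.0, 0.04, 1.0], [-0.0, -0.36, 0.0, 0.3, -0.0, 0.05, 1.0], [-0.0, -0.46, 0.0, 0.37, -0.0, 0.06, 1.0], [-0.0, -0.57, 0.0, 0.46, -0.0, 0.08, 1.0], [-0.0, -0.69, 0.0, 0.56, -0.0, 0.09, 1.0], [-0.0, -0.8, 0.0, 0.64, -0.0, 0.11, 1.0], [-0.0, -0.89, 0.0, 0.71, -0.01, 0.12, 1.0], [-0.0, -0.96, 0.0, 0.76, -0.01, 0.12, 1.0], [-0.0, -1.0, 0.0, 0.78, -0.01, 0.12, 1.0]]
[[-0.0, -1.0, 0.0, 0.77, -0.01, 0.12, 1.0], [-0.0, -0.96, 0.0, 0.73, -0.01, 0.11, 1.0], [-0.0, -0.89, 0.0, 0.67, -0.0, 0.09, 1.0], [-0.0, -0.8, 0.0, 0.6, -0.0, 0.08, 1.0], [-0.0, -0.69, 0.0, 0.51, -0.0, 0.06, 1.0], [-0.0, -0.57, 0.0, 0.42, -0.0, 0.05, 1.0], [-0.0, -0.46, 0.0, 0.33, -0.0, 0.04, 1.0], [-0.0, -0.36, 0.0, 0.26, -0.0, 0.03, 1.0], [-0.0, -0.29, 0.0, 0.21, -0.0, 0.02, 1.0], [-0.0, -0.26, 0.0, 0.18, -0.0, 0.02, 1.0]]
```

>>> move_arm(deltas=[[[0.13,-0.25,-0.11,0.2,0.07,0.05,1],[0,-0.3,0,0.25,0,0.05,1],[0,-0.35,0,0.3,0,0.05,1],[0,-0.45,0,0.35,0,0.05,1],[0,-0.55,0,0.45,0,0.1,1],[0,-0.7,0,0.55,0,0.1,1],[0,-0.8,0,0.65,0,0.1,1],[0,-0.9,0,0.7,0,0.1,1],[0,-0.95,0,0.75,0,0.1,1],[0,-1,0,0.8,0,0.1,1]]])

```text
time_s: 22.42
ee_pos: [0.5532, -0.3204, 0.4817]
orientation: [-2.458, -1.284, -0.748]
wrist_force: [0.1, -0.1, -1.9]
opening: 0.147
grasp_force: 107.9
```

>>> move_arm(deltas=[[[0,-1,0,0.75,0,0.1,1],[0,-0.95,0,0.75,0,0.1,1],[0,-0.9,0,0.65,0,0.1,1],[0,-0.8,0,0.6,0,0.1,1],[0,-0.7,0,0.5,0,0.05,1],[0,-0.55,0,0.4,0,0.05,1],[0,-0.45,0,0.35,0,0.05,1],[0,-0.35,0,0.25,0,0.05,1],[0,-0.3,0,0.2,0,0,1],[0,-0.25,0,0.2,0,0,1]]])

```text
time_s: 23.25
ee_pos: [0.6304, -0.2088, 0.515]
orientation: [-2.742, -1.436, -0.129]
wrist_force: [-0.0, 0.6, -2.2]
opening: 0.153
grasp_force: 107.8
```

```bash
python3 st.py
python3 - <<'E'
from kin import *
w=snap("wrist","w2.png")["image"];b=snap("side","side8.png")["image"];c=snap("scene","scene8.png")["image"]
cv2.imwrite("pics/v6.png",cv2.hconcat([cv2.resize(w,(400,300)),cv2.resize(b[40:190,210:410],(400,300))])[...,::-1])
Rc,p=cupnow();e0=np.r_[Rc.as_euler("ZYX",degrees=True)[:2],p+Rc.apply(LIP)];e0[0]%=360
ref=np.array([.5855,.2275,.10])
e1=np.r_[252.6,0,ref+cupframe(252.6).apply(LIP)];print("target",e1)
E
```

```text
{'time_s': np.float64(23.25), 'joint_pos': array([ 0.64 ,  0.379, -0.487,  1.412,  0.09 ,  1.354, -0.437]), 'wrist_force': array([-0.014,  0.586, -2.183]), 'opening': np.float64(0.153)}
[-1.2475e+02  4.5390e+01 -3.0000e-02] [ 0.6439 -0.1891  0.2333] lip [ 0.6018 -0.2498  0.2409] corner [ 0.63273558 -0.20522403  0.21337348]
target [2.52600000e+02 0.00000000e+00 5.71594603e-01 1.83127825e-01
 1.58000000e-01]
```

View pics/v6.png

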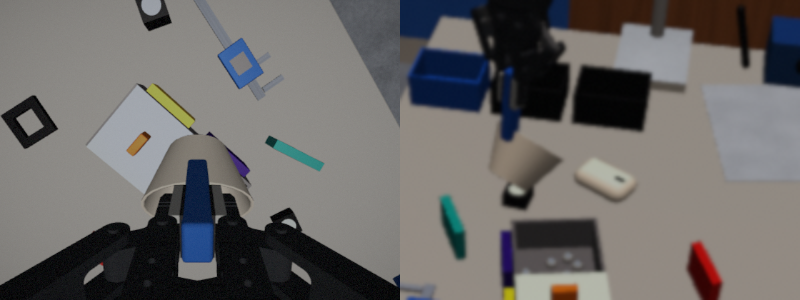

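The wrist view shows the cover over the yellow bin with its tab at (138,143) and the cup held at (200,180). The side half shows balls in the bin at (565,262) and no strays. Next I carry the cup back.

```bash
python3 plan.py 252.6 0 .5716 .1831 .163 30
```

```text
rmax 0.7565882313165485 maxcmd 1.05
[[0.01, -0.13, -0.05, 0.24, -0.13, 0.08, 1.0], [0.0, -0.14, -0.05, 0.26, -0.14, 0.08, 1.0], [0.0, -0.16, -0.06, 0.29, -0.15, 0.09, 1.0], [0.0, -0.18, -0.07, 0.34, -0.18, 0.1, 1.0], [0.0, -0.21, -0.08, 0.4, -0.21, 0.11, 1.0], [0.0, -0.25, -0.1, 0.47, -0.24, 0.13, 1.0], [-0.0, -0.29, -0.11, 0.54, -0.28, 0.14, 1.0], [-0.0, -0.33, -0.13, 0.63, -0.32, 0.15, 1.0], [-0.01, -0.37, -0.14, 0.71, -0.35, 0.16, 1.0], [-0.01, -0.41, -0.16, 0.79, -0.39, 0.16, 1.0]]
[[-0.02, -0.45, -0.17, 0.87, -0.42, 0.16, 1.0], [-0.03, -0.48, -0.18, 0.93, -0.45, 0.15, 1.0], [-0.04, -0.5, -0.19, 0.99, -0.46, 0.13, 1.0], [-0.05, -0.52, -0.19, 1.03, -0.48, 0.11, 1.0], [-0.06, -0.53, -0.19, 1.05, -0.48, 0.08, 1.0], [-0.06, -0.53, -0.19, 1.05, -0.47, 0.05, 1.0], [-0.07, -0.52, -0.18, 1.04, -0.46, 0.02, 1.0], [-0.08, -0.5, -0.18, 1.0, -0.44, -0.01, 1.0], [-0.08, -0.48, -0.16, 0.96, -0.41, -0.04, 1.0], [-0.08, -0.45, -0.15, 0.89, -0.38, -0.06, 1.0]]
[[-0.08, -0.41, -0.14, 0.82, -0.35, -0.08, 1.0], [-0.07, -0.37, -0.12, 0.74, -0.31, -0.09, 1.0], [-0.07, -0.33, -0.11, 0.65, -0.27, -0.09, 1.0], [-0.06, -0.29, -0.09, 0.57, -0.23, -0.09, 1.0], [-0.06, -0.25, -0.08, 0.49, -0.2, -0.09, 1.0], [-0.05, -0.21, -0.07, 0.42, -0.17, -0.08, 1.0], [-0.04, -0.18, -0.06, 0.36, -0.14, -0.07, 1.0], [-0.04, -0.16, -0.05, 0.31, -0.12, -0.07, 1.0], [-0.03, -0.14, -0.04, 0.28, -0.11, -0.06, 1.0], [-0.03, -0.13, -0.04, 0.26, -0.1, -0.06, 1.0]]
```

>>> move_arm(deltas=[[[0,-0.13,-0.05,0.25,-0.13,0.08,1],[0,-0.14,-0.05,0.25,-0.14,0.08,1],[0,-0.16,-0.06,0.3,-0.15,0.09,1],[0,-0.18,-0.07,0.35,-0.18,0.1,1],[0,-0.2,-0.08,0.4,-0.2,0.1,1],[0,-0.25,-0.1,0.47,-0.25,0.13,1],[0,-0.3,-0.1,0.55,-0.28,0.14,1],[0,-0.33,-0.13,0.63,-0.32,0.15,1],[0,-0.37,-0.15,0.7,-0.35,0.16,1],[0,-0.4,-0.16,0.8,-0.4,0.16,1]]])

```text
time_s: 24.23
ee_pos: [0.6464, -0.0518, 0.4798]
orientation: [2.679, 1.532, -0.139]
wrist_force: [-0.1, 0.2, -1.2]
opening: 0.146
grasp_force: 107.8
```

>>> move_arm(deltas=[[[-0.02,-0.45,-0.17,0.87,-0.42,0.16,1],[-0.03,-0.48,-0.18,0.93,-0.45,0.15,1],[-0.04,-0.5,-0.19,1,-0.46,0.13,1],[-0.05,-0.52,-0.19,1,-0.48,0.1,1],[-0.06,-0.53,-0.19,1,-0.48,0.08,1],[-0.06,-0.53,-0.19,1,-0.47,0.05,1],[-0.07,-0.52,-0.18,1,-0.46,0,1],[-0.08,-0.5,-0.18,1,-0.44,0,1],[-0.08,-0.48,-0.16,0.95,-0.4,-0.04,1],[-0.08,-0.45,-0.15,0.9,-0.38,-0.06,1]]])

```text
time_s: 25.07
ee_pos: [0.6492, 0.2553, 0.3822]
orientation: [2.318, 1.573, -0.589]
wrist_force: [-0.4, -0.0, -2.8]
opening: 0.148
grasp_force: 107.8
```

```bash
python3 st.py; python3 plan.py 252.6 0 .5716 .1831 .163 14
```

```text
{'time_s': np.float64(25.067), 'joint_pos': array([-0.161,  0.662, -0.527,  1.335,  0.562,  1.678, -1.112]), 'wrist_force': array([-0.447, -0.005, -2.831]), 'opening': np.float64(0.148)}
[-1.1163e+02  1.1430e+01  8.0000e-02] [0.5988 0.1273 0.1352] lip [0.5777 0.0743 0.1828] corner [0.5887047  0.10180064 0.12963417]
rmax 0.7565882313165485 maxcmd 0.56
[[0.0, -0.07, -0.04, 0.15, -0.05, -0.01, 1.0], [-0.02, -0.1, -0.03, 0.19, -0.08, -0.02, 1.0], [-0.02, -0.13, -0.04, 0.26, -0.11, -0.03, 1.0], [-0.03, -0.18, -0.06, 0.36, -0.14, -0.04, 1.0], [-0.04, -0.22, -0.07, 0.45, -0.18, -0.05, 1.0], [-0.05, -0.26, -0.08, 0.52, -0.21, -0.07, 1.0], [-0.06, -0.28, -0.09, 0.56, -0.22, -0.08, 1.0], [-0.06, -0.28, -0.09, 0.55, -0.22, -0.09, 1.0], [-0.06, -0.26, -0.08, 0.51, -0.2, -0.09, 1.0], [-0.05, -0.22, -0.07, 0.44, -0.17, -0.09, 1.0]]
[[-0.04, -0.18, -0.05, 0.35, -0.13, -0.07, 1.0], [-0.03, -0.13, -0.04, 0.26, -0.1, -0.06, 1.0], [-0.02, -0.1, -0.03, 0.18, -0.07, -0.04, 1.0], [-0.02, -0.07, -0.02, 0.14, -0.06, -0.03, 1.0]]
```

>>> move_arm(deltas=[[[-0.05,-0.4,-0.13,0.75,-0.3,-0.08,1],[-0.06,-0.4,-0.12,0.8,-0.32,-0.1,1],[-0.07,-0.35,-0.12,0.7,-0.3,-0.1,1],[-0.07,-0.3,-0.1,0.6,-0.25,-0.1,1],[-0.06,-0.27,-0.08,0.5,-0.2,-0.08,1],[-0.05,-0.2,-0.06,0.4,-0.15,-0.08,1],[-0.05,-0.15,-0.05,0.3,-0.12,-0.06,1],[-0.04,-0.12,-0.04,0.22,-0.1,-0.05,1],[-0.02,-0.07,-0.02,0.12,-0.05,-0.03,1],[0,0,0,0,0,0,1]]])

```text
time_s: 25.9
ee_pos: [0.6416, 0.3847, 0.3277]
orientation: [2.134, 1.555, -0.755]
wrist_force: [-0.0, 0.5, -1.9]
opening: 0.149
grasp_force: 107.8
```

```bash
python3 st.py; python3 plan.py 252.6 0 .5716 .1831 .163 3;python3 - <<'E'
from h import *
c=snap("scene","scene9.png")["image"];b=snap("side","side9.png")["image"]
cv2.imwrite("pics/v7.png",cv2.hconcat([cv2.resize(c[210:330,290:450],(400,300)),cv2.resize(b[250:385,170:350],(400,300))])[...,::-1])
E
```

```text
{'time_s': np.float64(25.9), 'joint_pos': array([-0.396,  0.856, -0.491,  1.147,  0.639,  1.86 , -1.189]), 'wrist_force': array([-0.043,  0.529, -1.875]), 'opening': np.float64(0.149)}
[-1.0785e+02  1.0600e+00 -1.0000e-02] [0.5865 0.2136 0.1094] lip [0.5719 0.1684 0.1666] corner [0.5779264  0.18699798 0.10891952]
rmax 0.7565882313165485 maxcmd 0.3
[[-0.02, -0.06, -0.02, 0.15, -0.06, -0.04, 1.0], [-0.03, -0.12, -0.04, 0.3, -0.11, -0.08, 1.0], [-0.02, -0.06, -0.02, 0.15, -0.05, -0.04, 1.0]]
```

View pics/v7.png

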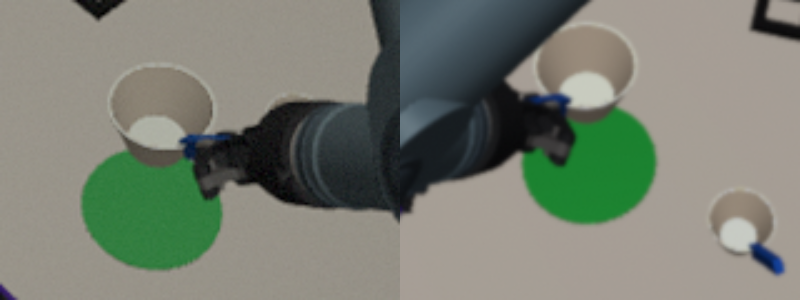

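The cup is empty (white floor visible at (157,132)). The mat is in clear view at (150,208) and (590,165).

```bash
python3 - <<'E'
from h import *
for n in("scene","side"):
    s=np.load(f"pics/{n}9.npz");P=cloud(s);h=cv2.cvtColor(s["image"],cv2.COLOR_RGB2HSV)
    m=(h[...,0]>45)&(h[...,0]<80)&(h[...,1]>120)&(P[...,2]<.015)&(abs(P[...,0]-.59)<.12)&(abs(P[...,1]-.23)<.12)
    q=(P[m][:,:2]*1000).astype(np.float32);print(n,cv2.minEnclosingCircle(q),cv2.minAreaRect(q))
E
python3 plan.py 252.6 0 .5716 .1831 .063 10
```

```text
scene ((586.082275390625, 219.70391845703125), 69.10292053222656) ((588.5477294921875, 221.91351318359375), (128.65614318847656, 136.2322998046875), 35.776432037353516)
side ((583.9518432617188, 221.98741149902344), 69.16988372802734) ((577.0728759765625, 227.00408935546875), (136.99444580078125, 117.39311981201172), 53.183937072753906)
rmax 0.7565882313165485 maxcmd 0.43
[[0.01, -0.01, -0.02, 0.12, -0.0, 0.11, 1.0], [-0.01, -0.02, -0.01, 0.18, -0.02, 0.16, 1.0], [-0.01, -0.02, -0.01, 0.28, -0.03, 0.24, 1.0], [-0.01, -0.03, -0.01, 0.37, -0.04, 0.33, 1.0], [-0.01, -0.04, -0.02, 0.43, -0.04, 0.38, 1.0], [-0.01, -0.04, -0.02, 0.43, -0.04, 0.38, 1.0], [-0.01, -0.03, -0.01, 0.37, -0.04, 0.32, 1.0], [-0.01, -0.02, -0.01, 0.28, -0.03, 0.24, 1.0], [-0.01, -0.02, -0.01, 0.18, -0.02, 0.16, 1.0], [-0.0, -0.01, -0.0, 0.12, -0.01, 0.1, 1.0]]
```

>>> move_arm(deltas=[[[0,0,-0.02,0.12,0,0.1,1],[-0.01,-0.02,-0.01,0.18,-0.02,0.16,1],[-0.01,-0.02,-0.01,0.28,-0.03,0.24,1],[-0.01,-0.03,-0.01,0.37,-0.04,0.33,1],[-0.01,-0.04,-0.02,0.43,-0.04,0.38,1],[-0.01,-0.04,-0.02,0.43,-0.04,0.38,1],[-0.01,-0.03,-0.01,0.37,-0.04,0.32,1],[-0.01,-0.02,-0.01,0.28,-0.03,0.24,1],[0,-0.02,0,0.15,0,0.12,1],[0,0,0,0,0,0,1]]])

```text
time_s: 26.83
ee_pos: [0.6395, 0.4028, 0.2228]
orientation: [2.111, 1.557, -0.774]
wrist_force: [-0.3, -0.1, -1.7]
opening: 0.152
grasp_force: 107.8
```

```bash
python3 st.py; python3 plan.py 252.6 0 .5716 .181 .060 3
```

```text
{'time_s': np.float64(26.833), 'joint_pos': array([-0.429,  0.982, -0.473,  1.152,  0.666,  1.768, -1.247]), 'wrist_force': array([-0.291, -0.076, -1.684]), 'opening': np.float64(0.152)}
[-107.25   -0.11   -0.2 ] [0.5842 0.2272 0.0083] lip [0.5706 0.1828 0.0664] corner [0.57584808 0.20041744 0.00834178]
rmax 0.7557975982617497 maxcmd 0.09
[[-0.03, 0.01, 0.03, 0.02, -0.0, 0.05, 1.0], [0.01, 0.01, 0.01, 0.04, 0.03, 0.09, 1.0], [0.01, 0.01, 0.01, 0.02, 0.02, 0.05, 1.0]]
```

Lower the last 6 mm, then release.

>>> move_arm(deltas=[[[0,0,0,0.04,0,0.05,1],[0,0,0,0.04,0,0.05,1],[0,0,0,0.03,0,0.03,1],[0,0,0,0.02,0,0.02,1],[0,0,0,0,0,0,1],[0,0,0,0,0,0,1]]])

```text
time_s: 27.33
ee_pos: [0.6405, 0.4027, 0.2203]
orientation: [2.114, 1.555, -0.768]
wrist_force: [0.3, -0.2, -1.5]
opening: 0.147
grasp_force: 107.8
```

```bash
python3 st.py
```

```text
{'time_s': np.float64(27.333), 'joint_pos': array([-0.429,  0.985, -0.472,  1.151,  0.668,  1.762, -1.25 ]), 'wrist_force': array([ 0.272, -0.218, -1.488]), 'opening': np.float64(0.147)}
[-1.0732e+02  8.0000e-02 -3.0000e-02] [0.5858 0.2276 0.0052] lip [0.5719 0.1831 0.0631] corner [0.57742534 0.20086805 0.00514362]
```

>>> move_arm(deltas=[[[0,0,0,0.03,0,0.03,1],[0,0,0,0.03,0,0.03,1],[0,0,0,0,0,0,1],[0,0,0,0,0,0,1]]])

```text
time_s: 27.67
ee_pos: [0.6404, 0.4029, 0.2171]
orientation: [2.113, 1.556, -0.77]
wrist_force: [0.1, 0.4, -1.1]
opening: 0.145
grasp_force: 107.8
```

>>> move_arm(deltas=[[[0,0,0,0.02,0,0.03,1],[0,0,0,0.02,0,0.03,1],[0,0,0,0,0,0,1],[0,0,0,0,0,0,1]]])

```text
time_s: 28.0
ee_pos: [0.6404, 0.4031, 0.2167]
orientation: [2.114, 1.555, -0.769]
wrist_force: [-0.7, 0.9, 4.9]
opening: 0.152
grasp_force: 108.8
```

```bash
python3 st.py
```

```text
{'time_s': np.float64(28.0), 'joint_pos': array([-0.43 ,  0.99 , -0.472,  1.151,  0.669,  1.759, -1.252]), 'wrist_force': array([-0.735,  0.885,  4.887]), 'opening': np.float64(0.152)}
[-1.0732e+02  6.0000e-02 -2.0000e-02] [0.5857 0.228  0.0016] lip [0.5718 0.1835 0.0596] corner [0.57735734 0.20122393 0.00159546]
```

Contact on the mat. Release and back off along the handle.

>>> move_arm(deltas=[[[0,0,0,0,0,0,0.8],[0,0,0,0,0,0,0.7],[0,0,0,0,0,0,0.5],[0,0,0,0,0,0,0.3],[0,0,0,0,0,0,0.3],[0,0,0,0,0,0,0.3],[0,0,0,0,0,-0.2,0.3],[0,0,0,0,0,-0.4,0.3],[0,0,0,0,0,-0.6,0.3],[0,0,0,0,0,-0.8,0.3]]], squeeze=30)

```text
time_s: 28.83
ee_pos: [0.6521, 0.4392, 0.261]
orientation: [2.113, 1.554, -0.772]
wrist_force: [0.0, 0.2, -0.4]
opening: 0.699
grasp_force: 0.0
```

>>> move_arm(deltas=[[[0,0,0,0,0,-0.8,0.3],[0,0,0,0,0,-0.6,0.3],[0,0,0,0,0,-0.3,0.3],[0,0,0,0,0,0,0.3]]])

```text
time_s: 29.17
ee_pos: [0.6611, 0.4741, 0.3043]
orientation: [2.116, 1.559, -0.76]
wrist_force: [-0.4, -0.5, -0.0]
opening: 0.703
grasp_force: 0.0
```

```bash
python3 st.py
python3 - <<'E'
from kin import *
c=snap("scene","scene10.png")["image"];b=snap("side","side10.png")["image"]
for n,rc in(("scene",(315,240,400,320)),("side",(215,270,300,350))):
    s=np.load(f"pics/{n}10.npz");P=cloud(s);h=cv2.cvtColor(s["image"],cv2.COLOR_RGB2HSV)
    m=np.zeros(P.shape[:2],bool);m[rc[1]:rc[3],rc[0]:rc[2]]=1;m&=(h[...,1]<80)&(P[...,2]>.055)&(P[...,2]<.064)&(np.hypot(P[...,0]-.585,P[...,1]-.227)<.06)
    print(n,cv2.minEnclosingCircle((P[m][:,:2]*1000).astype(np.float32)))
# to a look at the bin: tool down above it
s=manip.sense()
E
```

```text
{'time_s': np.float64(29.167), 'joint_pos': array([-0.554,  1.013, -0.415,  0.884,  0.625,  1.944, -1.169]), 'wrist_force': array([-0.379, -0.453, -0.004]), 'opening': np.float64(0.703)}
[-1.0719e+02  4.3000e-01  6.0000e-02] [0.6074 0.3    0.088 ] lip [0.5935 0.2552 0.1457] corner [0.59915568 0.27327777 0.08783032]
scene ((587.333984375, 227.4308624267578), 48.42987823486328)
side ((586.5231323242188, 229.4119415283203), 48.8251953125)
```

Run:
```python
from kin import *
s=manip.sense();Rt=R.from_rotvec(s["orientation"]);w=snap("wrist");T=w["T"];K=w["camera_matrix"]
Tt=np.eye(4);Tt[:3,:3]=Rt.as_matrix();Tt[:3,3]=s["ee_pos"];X=np.linalg.inv(Tt)@T
print("cam in tool",X.round(3).tolist())
B=np.array([.5885,-.2685,.01])
for yaw in(-60,-20,13.7,60,110):
  for p in([.56,-.2,.45],[.6,-.15,.45],[.5,-.25,.45],[.62,-.25,.45]):
    M=np.eye(4);M[:3,:3]=down(yaw).as_matrix();M[:3,3]=p
    c=np.linalg.inv(M@X)@np.r_[B,1]; q,a,b=ik(np.array(p),down(yaw),s["joint_pos"])
    print(yaw,p,(K[0,0]*c[0]/-c[2]+K[0,2]).round(),(K[1,1]*-c[1]/-c[2]+K[1,2]).round(),round(a,3),round(b,2),q.round(1)) if c[2]<0 else 0
```

```text
cam in tool [[0.0, 0.96, 0.279, 0.071], [1.0, -0.001, 0.001, -0.001], [0.001, 0.279, -0.96, 0.032], [0.0, 0.0, 0.0, 1.0]]
-60 [0.56, -0.2, 0.45] 287.0 99.0 0.0 0.0 [ 0.1  0.2  0.2  1.7 -0.   1.2 -2.3]
-60 [0.6, -0.15, 0.45] 345.0 75.0 0.0 0.0 [ 0.1  0.3  0.2  1.6 -0.   1.2 -2.4]
-60 [0.5, -0.25, 0.45] 213.0 112.0 0.0 0.0 [ 0.2  0.2  0.2  1.8 -0.   1.2 -2.2]
-60 [0.62, -0.25, 0.45] 311.0 169.0 0.0 0.0 [ 0.2  0.4  0.2  1.5 -0.1  1.3 -2.2]
-20 [0.56, -0.2, 0.45] 329.0 122.0 0.0 0.0 [ 0.2  0.2  0.1  1.7 -0.   1.2 -1.6]
-20 [0.6, -0.15, 0.45] 385.0 142.0 0.0 0.0 [ 0.1  0.3  0.   1.6 -0.   1.2 -1.7]
-20 [0.5, -0.25, 0.45] 265.0 83.0 0.0 0.0 [ 0.2  0.2  0.2  1.8 -0.   1.2 -1.5]
-20 [0.62, -0.25, 0.45] 303.0 190.0 0.0 0.0 [ 0.3  0.4  0.   1.5 -0.   1.3 -1.6]
13.7 [0.56, -0.2, 0.45] 345.0 159.0 0.0 0.0 [ 0.3  0.2  0.   1.7 -0.   1.2 -1.1]
13.7 [0.6, -0.15, 0.45] 377.0 204.0 0.0 0.0 [ 0.2  0.3 -0.   1.6  0.   1.2 -1.2]
13.7 [0.5, -0.25, 0.45] 315.0 91.0 0.0 0.0 [ 0.3  0.2  0.1  1.8 -0.   1.2 -0.9]
13.7 [0.62, -0.25, 0.45] 287.0 200.0 0.0 0.0 [ 0.4  0.4 -0.1  1.5  0.   1.3 -1. ]
60 [0.56, -0.2, 0.45] 330.0 209.0 0.0 0.0 [ 0.3  0.2 -0.1  1.7  0.   1.2 -0.3]
60 [0.6, -0.15, 0.45] 319.0 261.0 0.0 0.0 [ 0.3  0.3 -0.2  1.6  0.1  1.2 -0.4]
60 [0.5, -0.25, 0.45] 357.0 143.0 0.0 0.0 [ 0.4  0.2  0.   1.8 -0.   1.2 -0.1]
60 [0.62, -0.25, 0.45] 261.0 197.0 0.0 0.0 [ 0.5  0.4 -0.2  1.5  0.1  1.3 -0.3]
110 [0.56, -0.2, 0.45] 280.0 233.0 0.0 0.0 [ 0.5  0.3 -0.2  1.7  0.1  1.2  0.6]
110 [0.6, -0.15, 0.45] 233.0 260.0 0.0 0.0 [ 0.5  0.3 -0.3  1.6  0.1  1.2  0.4]
110 [0.5, -0.25, 0.45] 345.0 211.0 0.0 0.0 [ 0.4  0.2 -0.   1.8  0.   1.2  0.7]
110 [0.62, -0.25, 0.45] 245.0 175.0 0.0 0.0 [ 0.7  0.4 -0.5  1.5  0.2  1.3  0.5]
```

>>> move_arm(deltas=[[[0,0.4,0,0,0,-0.2,0.3],[0,0.8,0,0,0,-0.3,0.3],[0,1,0,0,0,-0.3,0.3],[0,1,0,0,0,-0.3,0.3],[0,1,0,0,0,-0.3,0.3],[0,1,0,0,0,-0.3,0.3],[0,1,0,0,0,-0.3,0.3],[0,1,0,0,0,-0.3,0.3],[0,1,0,0,0,-0.3,0.3],[0,0.5,0,0,0,-0.3,0.3]]])

```text
time_s: 30.15
ee_pos: [0.6717, 0.4997, 0.3795]
orientation: [-2.53, -1.858, -0.002]
wrist_force: [0.1, -0.5, -0.4]
opening: 0.702
grasp_force: 0.0
```

Run:
```python
from h import *
s=manip.sense();print(s["ee_pos"]);go([.59,-.2,.46],down(72.6))
```

```text
[0.67172504 0.49973948 0.37946567]
turn [-0.01 -0.03 -0.  ] shift [-23.07   4.38  -2.68]
```

>>> move_arm(deltas=[[[0,0,0,-0.5,0.1,-0.3,0.3],[0,0,0,-1,0.2,-0.3,0.3],[0,0,0,-1,0.2,-0.3,0.3],[0,0,0,-1,0.2,-0.3,0.3],[0,0,0,-1,0.2,-0.3,0.3],[0,0,0,-1,0.2,-0.3,0.3],[0,0,0,-1,0.2,-0.3,0.3],[0,0,0,-1,0.2,-0.3,0.3],[0,0,0,-1,0.2,-0.3,0.3],[0,0,0,-1,0.2,0,0.3]]])

```text
time_s: 30.98
ee_pos: [0.6408, 0.2102, 0.4626]
orientation: [2.531, 1.859, 0.003]
wrist_force: [-0.7, -0.2, 0.2]
opening: 0.699
grasp_force: 0.0
```

>>> move_arm(deltas=[[[0,0,0,-1,0.2,0,0.3],[0,0,0,-1,0.2,0,0.3],[0,0,0,-1,0.2,0,0.3],[0,0,0,-1,0.2,0,0.3],[0,0,0,-1,0.2,0,0.3],[0,0,0,-1,0.2,0,0.3],[0,0,0,-1,0.2,0,0.3],[0,0,0,-1,0.2,0,0.3],[0,0,0,-1,0.2,0,0.3],[0,0,0,-1,0.2,0,0.3]]])

```text
time_s: 31.82
ee_pos: [0.6079, -0.0941, 0.4605]
orientation: [2.531, 1.86, -0.003]
wrist_force: [0.2, -0.4, 0.4]
opening: 0.705
grasp_force: 0.0
```

>>> move_arm(deltas=[[[0,0,0,-1,0.2,0,0.3],[0,0,0,-1,0.2,0,0.3],[0,0,0,-0.5,0.1,0,0.3],[0,0,0,0,0,0,0.3]]])

```text
time_s: 32.15
ee_pos: [0.5991, -0.1757, 0.46]
orientation: [2.539, 1.847, -0.008]
wrist_force: [-0.7, -1.2, -0.8]
opening: 0.702
grasp_force: 0.0
```

Run:
```python
from h import *
w=snap("wrist","w3.png")["image"];c=snap("scene","scene11.png")["image"];b=snap("side","side11.png")["image"]
print(manip.sense()["ee_pos"])
cv2.imwrite("pics/v8.png",cv2.hconcat([cv2.resize(w,(440,330)),cv2.resize(c[:, 140:],(350,330))])[...,::-1])
```

```text
[ 0.60065323 -0.16730478  0.46065221]
```

View pics/v8.png

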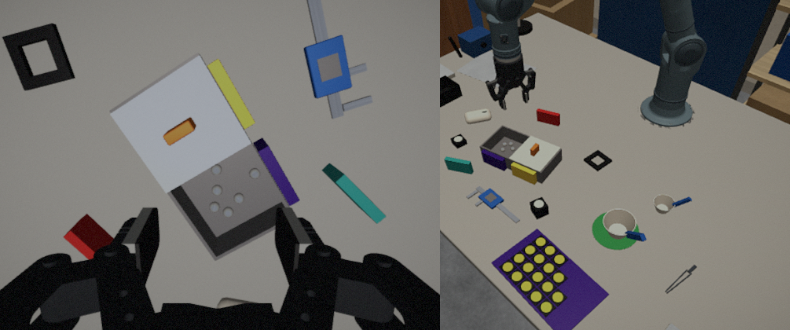

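The wrist view shows all six balls in the open purple bin, at (216,169), (255,173), (217,190), (239,198), (214,208) and (228,212). In the scene half the empty cup stands on its mat at (620,225), so I'll hand the job in.

```bash
python3 -c "
from cell import manip
print(manip.job_done())"
```

```text
the job is handed in; nothing more can be done
None
```

The job is handed in at about 32 s of the 66 s allowed: the cover is fully off the purple bin, all six balls are in it, and the empty cup stands upright wholly on its green mat, with nothing else seen to have moved.

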